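# Build a log-round totem on its carrier and log it

### The job

Push the carrier board square and flush into the corner of the metal stop, then build the growing totem on its steel plate: all the log rounds that are there, flat and centred one on another from the widest at the bottom to the narrowest, with the clay cap disc on top. When it stands, press the tally counter's plunger right down to its stop and let it come up again; the board must still be flush in the corner, and leave the pots, jar, brush, bung and meter where they are.

Things in the scene. Friction and masses are not known exactly. Their poses are not given: they have to be found in the camera images.
- stop: Fixed L-shaped stop of two aluminium bars 30 mm high and 15 mm thick on the bench. Origin on the bench at the inner corner; one inner face is the plane local x = 0 (it runs 200 mm towards -y, its bar lies beyond at x 0 to +15 mm), the other is the plane local y = 0 (it runs 200 mm towards -x, bar at y 0 to +15 mm). The board belongs in the quarter x < 0, y < 0. May be turned a little.
- board: Loose square plywood carrier board, 170 x 170 mm, 18 mm thick, about 0.8 kg, with a flat round steel plate (diameter 120 mm, 5 mm thick, no rim) fixed on its middle. Origin at the centre of its underside, z up, x and y parallel to its edges. Starts with its centre 35 to 65 mm short of the flush place along each axis and turned up to 0.2 rad. Sitting flush its origin is at (-85, -85) mm in the stop's frame with the axes parallel.
- plate_top (a point): Centre of the top face of the steel plate, 23 mm above the underside of the board.
- round_a: Log round: a flat disc sawn from a branch, pale wood with dark bark edge, diameter 64 mm, 18 mm thick, 10 to 75 g. Origin at its centre (9 mm above what it lies flat on), z along its axis. Either face may be up. Three to five of the five rounds are there.
- round_b: Log round: a flat disc sawn from a branch, pale wood with dark bark edge, diameter 56 mm, 18 mm thick, 10 to 75 g. Origin at its centre (9 mm above what it lies flat on), z along its axis. Either face may be up. Three to five of the five rounds are there.
- round_c: Log round: a flat disc sawn from a branch, pale wood with dark bark edge, diameter 48 mm, 18 mm thick, 10 to 75 g. Origin at its centre (9 mm above what it lies flat on), z along its axis. Either face may be up. Three to five of the five rounds are there.
- round_d: Log round: a flat disc sawn from a branch, pale wood with dark bark edge, diameter 40 mm, 18 mm thick, 10 to 75 g. Origin at its centre (9 mm above what it lies flat on), z along its axis. Either face may be up. Three to five of the five rounds are there.
- round_e: Log round: a flat disc sawn from a branch, pale wood with dark bark edge, diameter 32 mm, 18 mm thick, 10 to 75 g. Origin at its centre (9 mm above what it lies flat on), z along its axis. Either face may be up. Three to five of the five rounds are there.
- cap: Terracotta cap: a plain flat clay disc, diameter 60 mm, 10 mm thick, about 55 g. Origin at its centre (5 mm above what it lies flat on), z along its axis. Either face may be up.
- plunger_top (a point): Centre of the top of the round steel plunger head (30 mm diameter, 10 mm thick) on the fixed grey tally counter (75 x 65 mm housing, 45 mm high). Stands 73 mm above the bench when up.
- plunger (a joint): How far the plunger is pressed down: 0 up, 0.012 m at its stop. A spring pushes it back up: about 1.4 N at the start, 5.6 N at the stop.
- pot_1: Bystander: white growing pot with a mushroom, 86 mm wide, about 150 mm high. Origin at the centre of its underside.
- pot_2: Bystander: white growing pot with two mushrooms, 86 mm wide, about 160 mm high. Origin at the centre of its underside.
- jar: Bystander: closed glass jar, 72 mm wide, 120 mm high. Origin at the centre of its underside.
- brush: Bystander: small brush, 170 mm long, lying flat near the robot, along its local x.
- bung: Bystander: black rubber bung, 30 mm wide, 24 mm high, among the rounds. Origin at the centre of its underside.
- meter: Bystander: white humidity meter, 34 x 52 mm (x, y), 16 mm high, among the rounds. Origin at the centre of its underside.

How it is judged:
By the outcome, as a careful person would: the job done as asked, in the order asked, and still so for the second after the job is handed in, with the robot touching nothing.
Of round_a, round_b, round_c, round_d, round_e only 3 to 5 are there at a start; the rules pass over those that are not, and their reading is None.
At some moment in a run one of round_e, cap may be knocked a few centimetres aside while the robot is not near it.
Once in a run the grip may slacken for a moment while it holds something.
It also fails if it takes over 210 s, if anything falls off the work surface, if the arm or the gripper's body presses on something with over 40 N, if the wrist force passes 120 N, or if a joint passes its speed limit or range.

### The arm

A 6-joint arm with a two-finger parallel gripper is mounted at the origin on the work surface. World frame = base frame: x ahead of the robot, y to its left, z up, the work surface at z = 0. Lengths are in mm, angles in rad, forces in N, time in s.
With the tool pointing down it reaches from about 275 to 750 mm from the base axis. Payload 10.2 kg.
Tool frame: the origin (TCP) lies midway between the tips of the shut fingers; the grasp point (between the pads) lies 19 mm behind it (ctrl.grip_depth is the distance from the TCP to the grasp point, in mm); y points along the fingers, x is the direction in which the jaws open and shut, and the axes are right-handed (so a half turn about y gives the same grasp; the last joint's range is limited). The gripper opens to 85 mm and grips with 20 to 120 N. Pads are 22 mm wide; open, the fingers measure 114 mm over their backs; the gripper's body (76 mm by 85 mm) begins 54 mm behind the grasp point. The pads swing forward as they close: fully open they stand 13 mm farther back than shut.
Start: joints at [0.989, 0.313, 1.498, -0, 1.331, -0.223], TCP at [184.367, 491.569, 209.794] pointing down, gripper open.
Joint ranges: [-2.94, 2.94], [-0.97, 2.17], [0.19, 2.56], [-1.23, 4.37], [0.02, 3.11], [-2.88, 2.88]. Speed limits (rad/s): [2.39, 2.39, 3.01, 3.14, 3.14, 3.14].

### API

Orientations are given as a unit quaternion [w, x, y, z].
In Python, from rig import ctrl gives the robot as it stands. The module is installed in compiled form; this text tells all that it offers.
- The arm moves only by the tool drive_tool, never from a script. Its arguments are lists of equal length, an entry for each row: "gripper": the closure, from 0 (fully open) to 1 (shut); "offset": the shift along the tool's x, y, z in m, a list of three; "turn": the turn about the tool's y in degrees. In form: {"gripper": [gripper, ...], "offset": [[tx, ty, tz], ...], "turn": [turn, ...]}. A call has 1 to 20 rows; each row shifts and turns the commanded pose from where the row before left it, along the tool's axes as they then stand; what a row does not reach is not made up. A row lasts 1/12 s, in which the tool goes at most 41.7 mm and 7.16 degrees, less where a joint would pass 70% of its speed; a pose out of reach is approached as far as the arm can. A call is refused whole if a number of a shift passes 0.0417 or a number of a turn 7.16, either way. A call with a gripper value outside its range is refused whole. The fingers move at their own pace and stop on an object; "force" is the grip in N (left out, the last holds). Time passes only in rows, so rows that do not move let the fingers close. It gives the time, the measured TCP pose, the force and the opening at its end, in the units of the state.
- ctrl.sense(): the state, without advancing time (a new reading comes with each control period).
- ctrl.capture(name): name is "scene" or "top" or "wrist"; returns (picture, depth): 420x560x3 uint8, red, green, blue; 420x560 float32, mm along the optical axis (not along the pixel's ray), 0 where there is no reading.
- ctrl.camera_params(name): a dict with "fovy" (degrees; the focal length in pixels is half the picture's height over the tangent of half this angle, whatever the lens; pixels are square), "cx", "cy" (the principal point, pixels), "view" (4x4, takes a point from world to camera coordinates); the wrist camera has in their place "tool_from_camera" (4x4, takes a point from camera to tool coordinates, whose origin is the TCP and whose axes are the tool frame's). Camera axes: x right, y down, z forward; pixel columns grow to the right and rows downward; lengths in mm; the calibration is good to about 2 mm. A picture is of the moment at which its call begins: read the wrist's pose just before it. camera_params takes no time and is no camera call.
- ctrl.finish_job(): hands the job in, once; it reports no verdict.
Trained networks look in the newest picture that a camera, given by its name, has taken for a name from the list of things; names that differ only in an ending like _2 or _b are one class to them, and where a whole thing is asked for, a point or a joint stands for the part that bears it (a point fixed in the world has none). Each returns a list of dicts, best first, with "score" (0 to 1); they miss things now and then, are a little off and sometimes report something else, mostly with a low value. They report only what shows in the picture. A call takes as long as a camera call.
- ctrl.boxes_of(camera, query): "centre" ([x, y, z] in mm, in the coordinates of the camera as it stood for that picture, good to about 4 mm: the middle of the surface that is visible of it).
- ctrl.regions_of(camera, query): "mask" (420x560 bool, what is visible of it).
- ctrl.pinpoint(camera, query): "centre" ([x, y, z] in mm, in the coordinates of the camera as it stood for that picture, good to about 4 mm: a listed point, or the origin of a listed thing).
The state is a dict: "time_s": time; "joints": joint angles; "dq": joint speeds; "tau": joint torques, N m; "eef_pos": TCP position; "ee_rot": TCP orientation; "force": force on the tool from outside, world axes, zero at the start; "wrist_torque": the same for the moment, N m; "grip_width": opening from 0.0 (shut) to 1.0 (fully open).
Only numpy, scipy, OpenCV 4.12 (cv2) and the standard library are available. Lean on these libraries where they do the work, as an engineer would, in place of code of your own. Each camera call takes 0.05 s, during which the arm holds its last target.

## Working session

There is one attempt and no reset: what is moved stays moved. The work goes in short steps, Python scripts to look and compute and a tool call to move; the robot and the scene stay as the last step left them, time stands still between calls to the robot, and variables do not carry over. Pictures are saved under pics/ and viewed, and the job is handed in when it is done.

Besides the shell and the picture viewer there is one more tool, called after "Call:" as a command line: name --pt "numbers of a row" for each row, then --argument value for the rest. drive_tool: Moves the arm, as the interface text tells. Its arguments: {"type":"object","properties":{"gripper":{"type":"array","items":{"type":"number"}},"offset":{"type":"array","items":{"type":"array","items":{"type":"number"}}},"turn":{"type":"array","items":{"type":"number"}},"force":{"type":"number"}},"required":["gripper","offset","turn"]}

```bash
mkdir -p pics; ls
cat > h.py <<'E'
import numpy as np, cv2
from rig import ctrl
from scipy.spatial.transform import Rotation as R
def cam(name,save=None):
    s=ctrl.sense(); rgb,d=ctrl.capture(name)
    if save: cv2.imwrite('pics/'+save,rgb[:,:,::-1])
    return s,rgb,d
def q2R(q): return R.from_quat([q[1],q[2],q[3],q[0]]).as_matrix()
def c2w(name,s):
    p=ctrl.camera_params(name)
    if name=='wrist':
        T=np.eye(4);T[:3,:3]=q2R(s['ee_rot']);T[:3,3]=s['eef_pos']
        return T@np.array(p['tool_from_camera'])
    return np.linalg.inv(np.array(p['view']))
def cloud(name,s,d):
    p=ctrl.camera_params(name);f=210/np.tan(np.radians(p['fovy'])/2)
    v,u=np.mgrid[:420,:560]
    P=np.stack([(u-p['cx'])/f*d,(v-p['cy'])/f*d,d],-1)
    M=c2w(name,s)
    W=P@M[:3,:3].T+M[:3,3]; W[d<=0]=np.nan
    return W
def tw(M,c): return M[:3,:3]@np.array(c)+M[:3,3]
E
python3 - <<'E'
from h import *
for n in ('scene','top','wrist'):
    s,rgb,d=cam(n,n+'0.png'); p=ctrl.camera_params(n); print(n,p)
    W=cloud(n,s,d); np.save(n+'0.npy',W); print((d>0).mean())
print(ctrl.sense())
E
```

```text
pics
scene {'fovy': 57.92899549759108, 'cx': 282.9027741137356, 'cy': 208.58898732658446, 'view': array([[ 7.82510184e-01,  6.22531373e-01, -1.15109259e-02,
        -4.26440809e+02],
       [ 3.68693668e-01, -4.78180238e-01, -7.97125234e-01,
        -1.64609614e+02],
       [-5.01739764e-01,  6.19514608e-01, -6.03704281e-01,
         1.23598392e+03],
       [ 0.00000000e+00,  0.00000000e+00,  0.00000000e+00,
         1.00000000e+00]])}
0.9958971088435374
top {'fovy': 56.024924852490976, 'cx': 278.25143467441745, 'cy': 211.57092793229086, 'view': array([[ 4.17917998e-03, -9.99772012e-01, -2.09393965e-02,
        -1.48298456e+01],
       [-9.96887549e-01, -2.51679625e-03, -7.87964464e-02,
         5.32759744e+02],
       [ 7.87257815e-02,  2.12035282e-02, -9.96670789e-01,
         9.85585616e+02],
       [ 0.00000000e+00,  0.00000000e+00,  0.00000000e+00,
         1.00000000e+00]])}
0.9958673469387755
wrist {'fovy': 59.60086496280751, 'cx': 274.4748862547541, 'cy': 203.4567529270133, 'tool_from_camera': array([[ 9.99999563e-01,  8.19367731e-04, -4.50212772e-04,
         5.90987014e-01]
[... 235 characters left out ...]
     1.00000000e+00]])}
0.9960374149659864
{'time_s': 0.15, 'joints': array([ 9.88632644e-01,  3.13276399e-01,  1.49822534e+00,  8.87724446e-07,
        1.33097446e+00, -2.23404923e-01]), 'dq': array([ 0.00013465, -0.00078593, -0.00132579, -0.00048306,  0.0006411 ,
       -0.00039311]), 'tau': array([ 2.12163934e-03, -4.12370324e+01, -2.59793973e+01, -1.56093151e-04,
        3.25402922e-03,  4.16278101e-05]), 'eef_pos': array([184.23816453, 491.40377269, 209.40362256]), 'ee_rot': array([-0.58107042,  0.58130311,  0.40247782, -0.40305764]), 'force': array([-0.56100269, -0.33532018,  0.14694754]), 'wrist_torque': array([-0.01717101, -0.01295866, -0.03907824]), 'grip_width': 1.0011252530861152}
```

View pics/scene0.png

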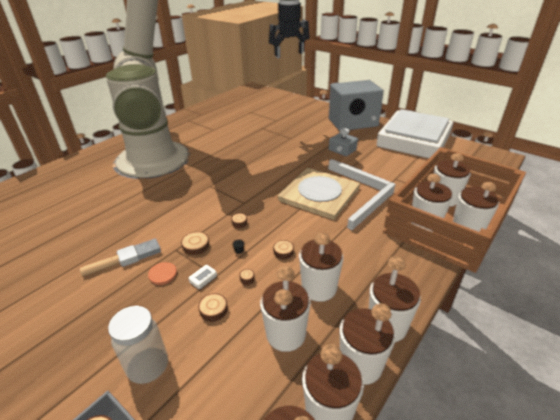

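View pics/top0.png

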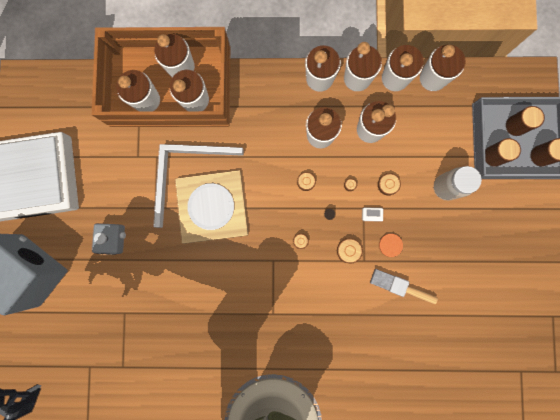

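View pics/wrist0.png

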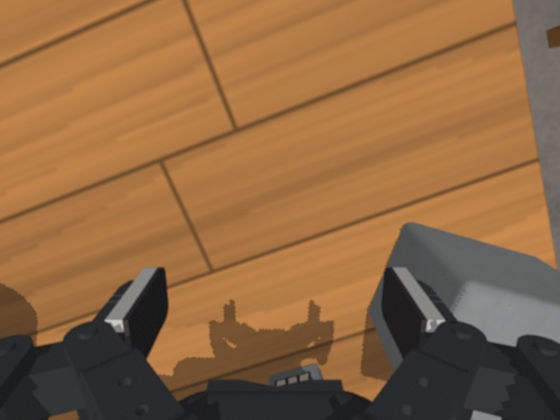

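Run:
```python
from h import *
s,rgb,d=cam('top')
W=np.load('top0.npy'); Z=W[...,2]
# table plane
print('table z med',np.nanmedian(Z[250:400,100:200]),np.nanmedian(Z[200:300,300:450]))
M=c2w('top',s)
for lo,hi in((6,14),(14,21),(21,28),(28,34),(40,80)):
    m=((Z>lo)&(Z<hi)).astype(np.uint8)
    n,l,st,c=cv2.connectedComponentsWithStats(m,connectivity=4)
    for i in range(1,n):
        if st[i,4]>20 and 140<c[i][1]<310 and c[i][0]>75:
            P=W[l==i]; 
            print(lo,hi,st[i,4],c[i].round(),np.nanmean(P,0).round(1),np.nanmin(P,0).round(1)[:2],np.nanmax(P,0).round(1)[:2])
for q in ('round_a','cap','bung','meter','board','stop','plunger_top','plate_top','jar','pot_1','brush'):
    for r in ctrl.pinpoint('top',q)[:6]: 
        print(q,round(r['score'],2),tw(M,r['centre']).round(1))
```

```text
table z med -0.38207657281839147 -0.23457414321239867
6 14 32 [475. 143.] [ 713.3 -521.2    9.6] [ 687.1 -522.9] [ 739.8 -519.2]
6 14 28 [532. 155.] [ 680.6 -664.8    9.9] [ 668.  -668.7] [ 697.1 -661. ]
6 14 36 [504. 178.] [ 621.5 -592.6   10. ] [ 620.9 -638.2] [ 622.1 -546.9]
6 14 22 [538. 178.] [ 621.5 -678.4   10.3] [ 621.  -705.1] [ 622.2 -652.8]
6 14 33 [ 76. 199.] [566.3 514.6  10.2] [539.2 509.7] [589.  520.3]
6 14 414 [391. 245.] [ 449.3 -300.     9.3] [ 421.1 -328.2] [ 477.  -270.6]
14 21 35 [477. 148.] [ 698.6 -521.1   17.1] [ 664.1 -523.1] [ 732.  -519.9]
14 21 2477 [211. 206.] [546.4 158.9  17.6] [454.5  66.7] [640.8 255.5]
14 21 243 [306. 181.] [612.7 -84.6  17.8] [ 589.2 -107.2] [635.7 -60.9]
14 21 351 [390. 184.] [ 605.6 -297.4   17.6] [ 578.5 -324.9] [ 633.1 -270.6]
14 21 110 [351. 184.] [ 603.9 -198.5   17.3] [ 588.6 -212.2] [ 619.8 -183.5]
14 21 191 [373. 214.] [ 528.2 -254.4   16.1] [ 512.3 -277.9] [ 543.1 -228.7]
14 21 185 [301. 241.] [458.7 -70.2  17.6] [440.5 -88.9] [478.6 -50.7]
14 21 462 [350. 250.] [ 434.9 -194.3   17.6] [ 405.7 -225.4] [ 466.3 -164.5]
14 21
[... 1093 characters left out ...]
8]
cap 0.78 [ 448.7 -302.     2.8]
cap 0.24 [460.6 421.2  73.1]
bung 0.62 [ 5.316e+02 -1.433e+02 -4.000e-01]
bung 0.35 [621.2 -82.    7.5]
meter 0.71 [ 530.5 -250.6   -1.6]
meter 0.54 [ 3.380e+02 -3.321e+02  3.000e-01]
board 0.56 [547.1 162.6   0.7]
stop 0.82 [694.4 283.    1.5]
stop 0.38 [614.3 -83.    8.1]
stop 0.28 [ 752.2 -251.     0.9]
stop 0.25 [459.5 422.5  73.2]
plunger_top 0.42 [464.7 421.3  72.5]
plate_top 0.74 [547.7 159.9  24.8]
plate_top 0.54 [461.  -66.4   6.9]
jar 0.71 [ 600.6 -449.1    1.6]
jar 0.53 [ 436.1 -191.6   10.8]
pot_1 0.86 [ 7.406e+02 -1.235e+02  3.000e-01]
pot_1 0.62 [ 7.538e+02 -2.534e+02  4.000e-01]
brush 0.78 [ 339.2 -330.9    0.7]
brush 0.66 [547.3 158.4  23.6]
```

```bash
cat >> h.py <<'E'
def yaw(s):
    x=q2R(s['ee_rot'])[:,0]; return np.degrees(np.arctan2(x[1],x[0]))
def st():
    s=ctrl.sense(); print('t',round(s['time_s'],2),'pos',np.round(s['eef_pos'],1),'yaw',round(yaw(s),2),'F',np.round(s['force'],1),'w',round(s['grip_width'],3),'j6',round(s['joints'][5],2)); return s
def rectfit(W,lo,hi,box):
    # box x0,x1,y0,y1
    m=(W[...,2]>lo)&(W[...,2]<hi)&(W[...,0]>box[0])&(W[...,0]<box[1])&(W[...,1]>box[2])&(W[...,1]<box[3])
    return W[m][:,:2].astype(np.float32)
E
python3 - <<'E'
from h import *
s=st();print(q2R(s['ee_rot']).round(3))
W=np.load('top0.npy')
P=rectfit(W,14,28,(440,650,60,262)); r=cv2.minAreaRect(P); print('board',r)
P=rectfit(W,22,28,(440,650,60,262)); print('plate',cv2.minEnclosingCircle(P))
P=rectfit(W,28,32,(480,720,70,310))
print(cv2.minAreaRect(P[P[:,1]<270]))
print(cv2.minAreaRect(P[P[:,0]<665]))
for a in (P[P[:,1]<270],P[P[:,0]<665]):
    print(cv2.fitLine(a,cv2.DIST_L2,0,.01,.01).ravel())
E
```

```text
t 0.75 pos [184.4 491.6 209.8] yaw 69.44 F [-1.2  0.3  0.7] w 1.001 j6 -0.22
[[ 0.351  0.    -0.936]
 [ 0.936  0.     0.351]
 [ 0.    -1.    -0.   ]]
board ((546.862060546875, 160.62899780273438), (170.11216735839844, 170.3552703857422), 7.306689739227295)
plate ((549.2416381835938, 163.17393493652344), 96.27188110351562)
((605.0299072265625, 178.25587463378906), (189.20443725585938, 193.8190460205078), 87.80341339111328)
((587.0902099609375, 222.14242553710938), (169.18746948242188, 178.4866485595703), 6.244089126586914)
[6.1404392e-02 9.9811298e-01 6.9239648e+02 1.7414975e+02]
[ 9.9972242e-01 -2.3560783e-02  5.7915686e+02  2.9016330e+02]
```

Run:
```python
from h import *
W=np.load('top0.npy')
P=rectfit(W,28,32,(480,720,70,310))
A=P[(P[:,1]<270)&(P[:,0]>665)];B=P[(P[:,0]<665)&(P[:,1]>265)]
for a in (A,B):
    l=cv2.fitLine(a,cv2.DIST_L2,0,.01,.01).ravel(); print(len(a),l,np.degrees(np.arctan2(l[1],l[0])),cv2.minAreaRect(a))
P=rectfit(W,14,28,(440,650,60,262)); print(cv2.boxPoints(cv2.minAreaRect(P)))
```

```text
317 [4.0851384e-02 9.9916524e-01 6.9421814e+02 1.7443550e+02] 87.65873 ((694.3146362304688, 174.83132934570312), (189.20347595214844, 15.126716613769531), 87.80979919433594)
283 [ 9.9896717e-01 -4.5437708e-02  5.7959680e+02  2.9212314e+02] -2.6042855 ((579.6445922851562, 292.1219482421875), (15.898213386535645, 170.46546936035156), 87.64837646484375)
[[451.66373 234.29749]
 [473.32962  65.32558]
 [642.0604   86.96051]
 [620.39453 255.93242]]
```

Call:
drive_tool --gripper '[0, 0, 0, 0, 0, 0, 0, 0, 0, 0, 0, 0, 0, 0, 0, 0, 0, 0]' --pt "0 0 0" --pt "0 0 0" --pt "0 0 0" --pt "-0.0226 0 -0.0182" --pt "-0.0226 0 -0.0182" --pt "-0.0226 0 -0.0182" --pt "-0.0226 0 -0.0182" --pt "-0.0226 0 -0.0182" --pt "-0.0226 0 -0.0182" --pt "-0.0226 0 -0.0182" --pt "-0.0226 0 -0.0182" --pt "-0.0226 0 -0.0182" --pt "-0.0226 0 -0.0182" --pt "-0.0226 0 -0.0182" --pt "-0.0226 0 -0.0182" --pt "-0.0226 0 -0.0182" --pt "-0.0226 0 -0.0182" --pt "0 0 0" --turn '[-6.07, -6.07, -6.07, 0, 0, 0, 0, 0, 0, 0, 0, 0, 0, 0, 0, 0, 0, 0]'

```text
time_s: 2.25
eef_pos: [428.3, 161.8, 209.7]
ee_rot: [-0.511, 0.512, 0.489, -0.489]
force: [-0.8, -0.3, -0.3]
grip_width: 1.001
```

Call:
drive_tool --gripper '[0, 0, 0, 0, 0, 0, 0, 0, 0, 0, 0]' --pt "0 0.0215 0.003" --pt "0 0.0215 0" --pt "0 0.0215 0" --pt "0 0.0215 0" --pt "0 0.0215 0" --pt "0 0.0215 0" --pt "0 0.0215 0" --pt "0 0.0215 0" --pt "0 0.0215 0" --pt "0 0.0215 0" --pt "0 0 0" --turn '[0, 0, 0, 0, 0, 0, 0, 0, 0, 0, 0]'

```text
time_s: 3.17
eef_pos: [420.8, 165.1, -8.0]
ee_rot: [0.511, -0.509, -0.488, 0.491]
force: [-0.8, 0.6, -0.2]
grip_width: 1.001
```

Run:
```python
from h import *
st(); cam('scene','scene1.png')
```

```text
t 3.17 pos [420.8 165.1  -8. ] yaw 87.66 F [-0.8  0.6 -0.2] w 1.001 j6 -1.42
```

View pics/scene1.png

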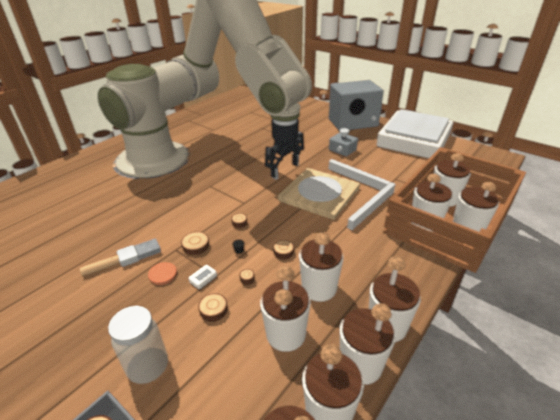

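Call:
drive_tool --gripper '[0, 0, 0, 0, 0, 0, 0, 0, 0, 0, 0, 0, 0, 0]' --pt "0 0 -0.005" --pt "0 0 -0.005" --pt "0 0 -0.005" --pt "0 0 -0.005" --pt "0 0 -0.005" --pt "0 0 -0.005" --pt "0 0 -0.005" --pt "0 0 -0.005" --pt "0 0 -0.005" --pt "0 0 -0.005" --pt "0 0 -0.005" --pt "0 0 -0.005" --pt "0 0 -0.005" --pt "0 0 -0.005" --turn '[0, 0, 0, 0, 0, 0, 0, 0, 0, 0, 0, 0, 0, 0]'

```text
time_s: 4.38
eef_pos: [493.4, 162.2, -5.2]
ee_rot: [0.51, -0.51, -0.49, 0.49]
force: [0.4, 0.0, -0.1]
grip_width: 0.997
```

Run:
```python
from h import *
s,rgb,d=cam('top','top2.png'); W=cloud('top',s,d); st()
P=rectfit(W,14,20.5,(440,690,50,290)); r=cv2.minAreaRect(P);print(r);print(cv2.boxPoints(r))
```

```text
t 4.43 pos [494.3 162.1  -5.1] yaw 87.64 F [ 0.1 -0.9  1. ] w 1.004 j6 -1.44
((576.862548828125, 176.89276123046875), (224.04876708984375, 219.86012268066406), 0.25884008407592773)
[[464.34265 286.31564]
 [465.33594  66.45774]
 [689.38245  67.46988]
 [688.38916 287.3278 ]]
```

View pics/top2.png

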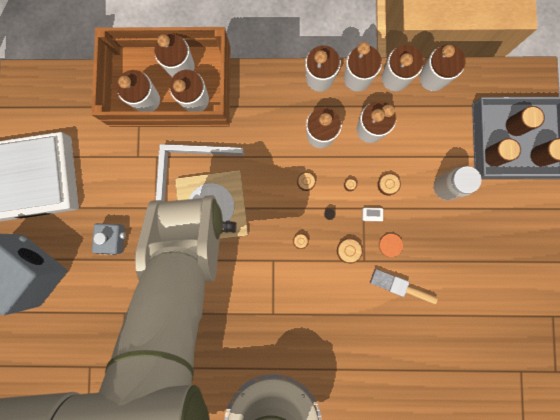

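Run:
```python
from h import *
s,rgb,d=cam('scene'); cv2.imwrite('pics/sc2.png',cv2.resize(rgb[100:240,230:430,::-1],None,fx=4,fy=4,interpolation=cv2.INTER_CUBIC))
cam('wrist','w2.png')
```

```text
(no output)
```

View pics/sc2.png

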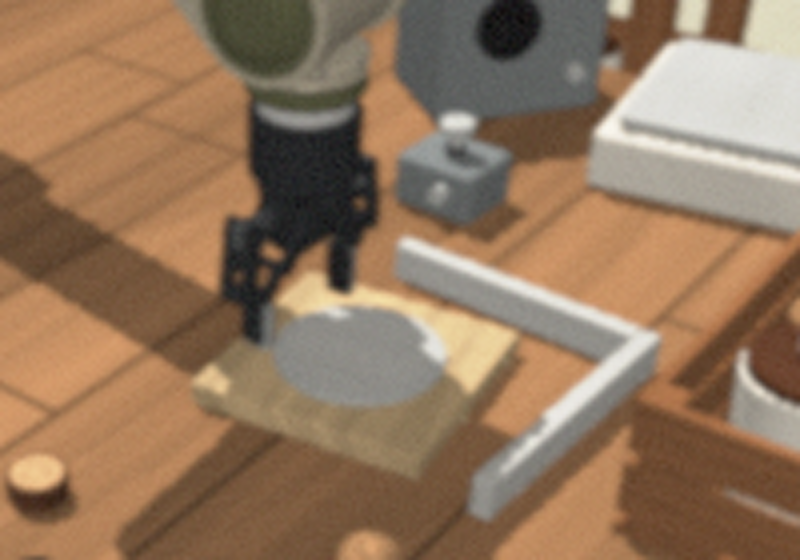

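View pics/w2.png

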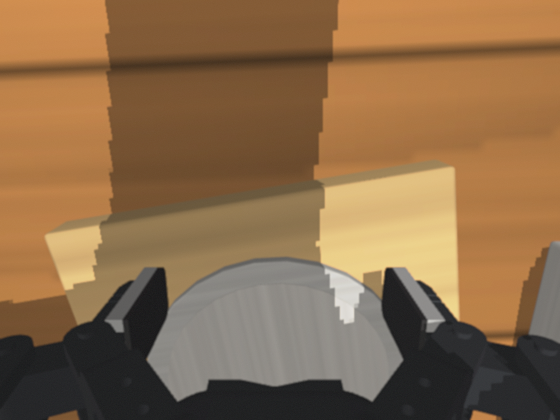

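Run:
```python
from h import *
s,rgb,d=cam('wrist'); W=cloud('wrist',s,d); R_=q2R(s['ee_rot']); T=(W-s['eef_pos'])@R_
for r in range(264,345,8):
    print(r,[tuple(np.round(T[r,c],0)) for c in range(110,172,8)])
```

```text
264 [(np.float64(-69.0), np.float64(-23.0), np.float64(4.0)), (np.float64(-66.0), np.float64(-23.0), np.float64(3.0)), (np.float64(-63.0), np.float64(-23.0), np.float64(3.0)), (np.float64(-59.0), np.float64(-23.0), np.float64(4.0)), (np.float64(-56.0), np.float64(-23.0), np.float64(4.0)), (np.float64(-52.0), np.float64(-23.0), np.float64(4.0)), (np.float64(-49.0), np.float64(-24.0), np.float64(4.0)), (np.float64(-46.0), np.float64(-23.0), np.float64(4.0))]
272 [(np.float64(-70.0), np.float64(-23.0), np.float64(-0.0)), (np.float64(-66.0), np.float64(-24.0), np.float64(0.0)), (np.float64(-63.0), np.float64(-23.0), np.float64(0.0)), (np.float64(-60.0), np.float64(-23.0), np.float64(-0.0)), (np.float64(-48.0), np.float64(-43.0), np.float64(10.0)), (np.float64(-45.0), np.float64(-42.0), np.float64(10.0)), (np.float64(-42.0), np.float64(-43.0), np.float64(10.0)), (np.float64(-46.0), np.float64(-24.0), np.float64(0.0))]
280 [(np.float64(-70.0), np.float64(-23.0), np.float64(-4.0)), (np.float64(-66.0), np.float64(-24.0), np.float64(-3.0)), (np.float64(-64.0), np.float64(-23.0), np.float64(-4
[... 3319 characters left out ...]
 (np.float64(nan), np.float64(nan), np.float64(nan)), (np.float64(-43.0), np.float64(-56.0), np.float64(-7.0)), (np.float64(-50.0), np.float64(-28.0), np.float64(-28.0)), (np.float64(-47.0), np.float64(-28.0), np.float64(-28.0))]
344 [(np.float64(-42.0), np.float64(-84.0), np.float64(11.0)), (np.float64(-40.0), np.float64(-84.0), np.float64(11.0)), (np.float64(-44.0), np.float64(-72.0), np.float64(1.0)), (np.float64(-43.0), np.float64(-69.0), np.float64(-1.0)), (np.float64(-43.0), np.float64(-64.0), np.float64(-5.0)), (np.float64(-43.0), np.float64(-57.0), np.float64(-10.0)), (np.float64(-51.0), np.float64(-28.0), np.float64(-32.0)), (np.float64(-47.0), np.float64(-28.0), np.float64(-32.0))]
```

Run:
```python
from h import *
s,rgb,d=cam('wrist'); W=cloud('wrist',s,d); R_=q2R(s['ee_rot']); T=(W-s['eef_pos'])@R_
m=(abs(abs(T[...,0])-43)<1.6)&(T[...,1]<-26)
m[:, 180:380]=0
for z in range(-14,14,2):
    for sg in(-1,1):
        k=m&(abs(T[...,2]-z)<1)&(np.sign(T[...,0])==sg)
        if k.any(): print(z,sg,k.sum(),np.sort(T[...,1][k])[-4:].round(1),np.sort(T[...,1][k])[:2].round(1))
```

```text
-14 -1 23 [-27.3 -27.  -26.2 -26.2] [-29.8 -29.1]
-12 -1 67 [-28.  -27.4 -26.9 -26.6] [-62.9 -62.5]
-12 1 59 [-38.2 -38.2 -37.4 -29.3] [-63.  -62.6]
-10 -1 137 [-36.1 -35.6 -35.3 -35.1] [-64.  -63.8]
-10 1 136 [-36.  -35.7 -34.7 -34.1] [-63.5 -63.4]
-8 -1 151 [-35.1 -34.9 -34.9 -34.1] [-64.8 -64.5]
-8 1 153 [-35.7 -35.6 -34.9 -34.9] [-65.3 -64.6]
-6 -1 166 [-35.7 -35.3 -34.9 -34.8] [-66.1 -65.5]
-6 1 163 [-35.2 -35.  -34.8 -34.3] [-65.3 -65.3]
-4 -1 165 [-35.3 -35.3 -34.7 -34.6] [-67.8 -67.6]
-4 1 163 [-35.4 -35.3 -35.1 -34.7] [-67.3 -66.9]
-2 -1 191 [-34.9 -34.9 -34.7 -34.3] [-69.8 -69.5]
-2 1 195 [-35.6 -34.7 -34.4 -34.1] [-70.  -69.8]
0 -1 233 [-35.7 -35.2 -34.7 -34.5] [-97.3 -97.2]
0 1 227 [-36.2 -35.2 -34.9 -34.2] [-97.3 -72.6]
2 -1 265 [-34.9 -34.7 -34.4 -34.2] [-98.6 -98.5]
2 1 270 [-35.3 -35.  -34.7 -34.3] [-98.9 -97.8]
4 -1 279 [-36.1 -35.5 -35.  -35. ] [-98.8 -98.8]
4 1 261 [-35.8 -35.1 -34.9 -34.6] [-99.6 -99.6]
6 -1 301 [-35.8 -35.5 -35.1 -34.7] [-98.8 -98.5]
6 1 295 [-35.5 -35.1 -34.8 -34.7] [-99.7 -99.3]
8 -1 279 [-36.6 -35.5 -35.5 -35.1] [-99.  -98.9]
8 1 278 [-36.5 -36.4 -36.1 -35.9] [-99.5 -99.4]
10 -1 739 [-38.3 -38.2 -38.1 -36.9] [-99.  -98.8]
10 1 610 [-38.8 -38.6 -37.4 -37.3] [-99.6 -99.2]
12 -1 244 [-78.1 -78.  -77.9 -77.7] [-99.2 -99. ]
12 1 248 [-78.5 -78.3 -78.  -69.2] [-99.1 -99.1]
```

Call:
drive_tool --gripper '[0, 0, 0.5, 0.5, 0.5, 0.5, 0.5]' --pt "0 -0.03 0" --pt "0 -0.03 0" --pt "0 0 0" --pt "0 0 0" --pt "0 0 0" --pt "0 0 0" --pt "0 0 0" --turn '[0, 0, 0, 0, 0, 0, 0]'

```text
time_s: 5.22
eef_pos: [492.3, 162.2, 53.8]
ee_rot: [0.511, -0.51, -0.489, 0.49]
force: [-0.8, 0.9, -0.1]
grip_width: 0.501
```

```bash
cat > tip.py <<'E'
from h import *
def tip(save=None):
    s,rgb,d=cam('wrist',save); W=cloud('wrist',s,d); T=(W-s['eef_pos'])@q2R(s['ee_rot'])
    w=s['grip_width']*42.5
    m=(abs(abs(T[...,0])-w)<1.8)&(abs(T[...,2])<9)&(W[...,2]>26)
    y=np.sort(T[...,1][m]); print('half',w,'n',m.sum(),'tip',y[-8:].round(1),'back',y[:3].round(1))
st(); tip('w3.png')
E
python3 tip.py
```

```text
t 5.22 pos [492.3 162.2  53.8] yaw 87.65 F [-0.8  0.9 -0.1] w 0.501 j6 -1.44
half 21.28161961036759 n 2071 tip [-23.5 -23.5 -23.3 -23.3 -23.1 -23.  -22.8 -22.4] back [-66.8 -66.6 -66.5]
```

Call:
drive_tool --gripper '[1, 1, 1, 1, 1, 1, 1]' --pt "0 0 0" --pt "0 0 0" --pt "0 0 0" --pt "0 0 0" --pt "0 0 0" --pt "0 0 0" --pt "0 0 0" --turn '[0, 0, 0, 0, 0, 0, 0]'

```text
time_s: 5.85
eef_pos: [493.0, 162.2, 54.8]
ee_rot: [-0.51, 0.51, 0.49, -0.49]
force: [-0.4, -0.0, 0.0]
grip_width: 0.001
```

```bash
sed -i 's/w3/w4/' tip.py; python3 tip.py
```

```text
t 5.85 pos [493.  162.2  54.8] yaw 87.65 F [-0.4 -0.   0. ] w 0.001 j6 -1.44
half 0.04074316587621249 n 647 tip [-57.7 -57.7 -57.6 -57.6 -57.6 -57.5 -57.5 -57.3] back [-104.7 -102.6 -102.5]
```

View pics/w4.png

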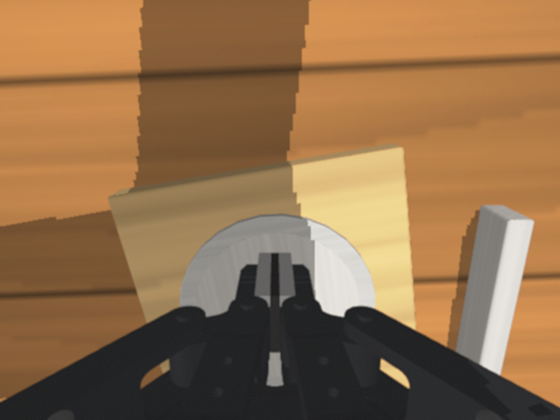

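View pics/w3.png

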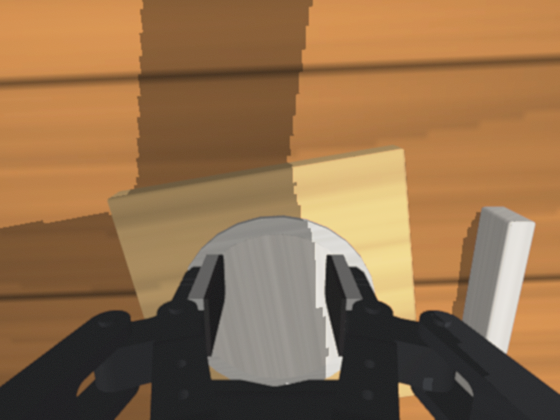

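Run:
```python
from h import *
s,rgb,d=cam('wrist'); W=cloud('wrist',s,d); T=(W-s['eef_pos'])@q2R(s['ee_rot'])
for c in (258,266,282,290): print([tuple(T[r,c].round(0).astype(int)) for r in range(246,290,4)])
```

```text
[(np.int64(-9), np.int64(32), np.int64(-12)), (np.int64(-9), np.int64(32), np.int64(-15)), (np.int64(-9), np.int64(32), np.int64(-17)), (np.int64(-6), np.int64(-31), np.int64(10)), (np.int64(-6), np.int64(-34), np.int64(10)), (np.int64(-6), np.int64(-38), np.int64(10)), (np.int64(-6), np.int64(-41), np.int64(10)), (np.int64(-6), np.int64(-43), np.int64(9)), (np.int64(-6), np.int64(-47), np.int64(10)), (np.int64(-5), np.int64(-51), np.int64(10)), (np.int64(-5), np.int64(-53), np.int64(10))]
[(np.int64(-5), np.int64(32), np.int64(-12)), (np.int64(-5), np.int64(33), np.int64(-15)), (np.int64(-3), np.int64(-27), np.int64(10)), (np.int64(-3), np.int64(-31), np.int64(10)), (np.int64(-3), np.int64(-34), np.int64(10)), (np.int64(-3), np.int64(-39), np.int64(10)), (np.int64(-3), np.int64(-41), np.int64(10)), (np.int64(-3), np.int64(-45), np.int64(10)), (np.int64(-3), np.int64(-47), np.int64(10)), (np.int64(-3), np.int64(-50), np.int64(10)), (np.int64(-3), np.int64(-53), np.int64(10))]
[(np.int64(5), np.int64(32), np.int64(-12)), (np.int64(5), np.int64(32), np.int64(-15)), (np.int64(3), np.int
[... 160 characters left out ...]
int64(3), np.int64(-41), np.int64(10)), (np.int64(3), np.int64(-44), np.int64(10)), (np.int64(3), np.int64(-47), np.int64(10)), (np.int64(3), np.int64(-51), np.int64(10)), (np.int64(3), np.int64(-53), np.int64(10))]
[(np.int64(9), np.int64(31), np.int64(-12)), (np.int64(9), np.int64(31), np.int64(-14)), (np.int64(7), np.int64(-27), np.int64(10)), (np.int64(6), np.int64(-31), np.int64(10)), (np.int64(6), np.int64(-34), np.int64(10)), (np.int64(6), np.int64(-37), np.int64(10)), (np.int64(6), np.int64(-41), np.int64(10)), (np.int64(6), np.int64(-45), np.int64(10)), (np.int64(6), np.int64(-47), np.int64(10)), (np.int64(6), np.int64(-50), np.int64(10)), (np.int64(6), np.int64(-53), np.int64(10))]
```

Run:
```python
from h import *
print(ctrl.grip_depth,[a for a in dir(ctrl) if a[0]!='_'])
```

```text
18.700000000000003 ['PlanningError', 'boxes_of', 'camera_params', 'capture', 'finish_job', 'grip_depth', 'pinpoint', 'regions_of', 'sense']
```

Call:
drive_tool --gripper '[0, 0, 0, 0, 0, 0, 0, 0, 0, 0, 0]' --pt "0 0 0.02" --pt "0 0 0.02" --pt "0 0 0.02" --pt "0 0 0.018" --pt "0 0 0" --pt "0 0 0" --pt "0 0.0175 0" --pt "0 0.0175 0" --pt "0 0.0175 0" --pt "0 0.0175 0" --pt "0 0 0" --turn '[0, 0, 0, 0, 0, 0, 0, 0, 0, 0, 0]'

```text
time_s: 6.87
eef_pos: [414.4, 165.1, -17.5]
ee_rot: [0.511, -0.509, -0.488, 0.491]
force: [0.1, 0.3, 0.4]
grip_width: 0.996
```

Call:
drive_tool --gripper '[0, 0, 0, 0]' --pt "0 0.004 0" --pt "0 0.004 0" --pt "0 0.003 0" --pt "0 0 0" --turn '[0, 0, 0, 0]'

```text
time_s: 7.2
eef_pos: [415.3, 165.4, -26.1]
ee_rot: [-0.51, 0.51, 0.49, -0.49]
force: [0.6, -0.6, -1.3]
grip_width: 1.001
```

Run:
```python
from h import *
s=st()
s,rgb,d=cam('wrist','w5.png'); W=cloud('wrist',s,d); T=(W-s['eef_pos'])@q2R(s['ee_rot'])
m=(abs(abs(T[...,0])-43)<1.6)&(abs(T[...,2])<8)&(W[...,2]>3)
print(np.sort(W[m][:,2])[:10].round(1))
```

```text
t 7.2 pos [415.3 165.4 -26.1] yaw 87.65 F [ 0.6 -0.6 -1.3] w 1.001 j6 -1.41
[7.7 7.7 7.7 7.8 7.9 8.3 8.3 8.3 8.3 8.3]
```

View pics/w5.png

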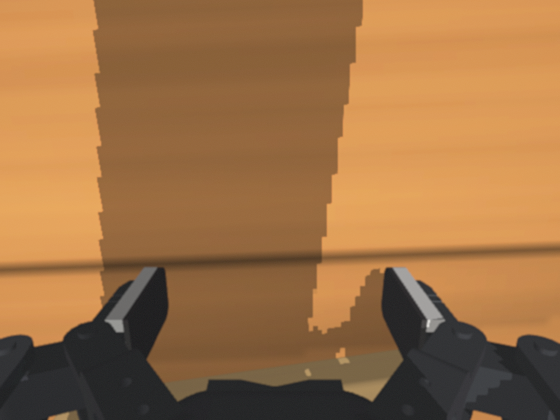

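Call:
drive_tool --gripper '[0, 0, 0, 0, 0, 0, 0, 0, 0, 0, 0, 0, 0, 0, 0, 0]' --pt "0 0.002 -0.008" --pt "0 0 -0.008" --pt "0 0 -0.004" --pt "0 0 -0.004" --pt "0 0 -0.004" --pt "0 0 -0.004" --pt "0 0 -0.004" --pt "0 0 -0.004" --pt "0 0 -0.004" --pt "0 0 -0.004" --pt "0 0 -0.004" --pt "0 0 -0.004" --pt "0 0 -0.004" --pt "0 0 -0.004" --pt "0 0 -0.004" --pt "0 0 -0.004" --turn '[0, 0, 0, 0, 0, 0, 0, 0, 0, 0, 0, 0, 0, 0, 0, 0]'

```text
time_s: 8.58
eef_pos: [485.3, 163.1, -28.5]
ee_rot: [0.511, -0.509, -0.489, 0.491]
force: [-8.3, 4.6, 5.0]
grip_width: 1.001
```

```bash
cat > bd.py <<'E'
from h import *
import sys
s,rgb,d=cam('top',sys.argv[1]); W=cloud('top',s,d); st()
# stop frame
th=np.radians(-2.4); Cn=np.array([691.1,279.9])
def loc(P):
    D=P[:,:2]-Cn; c,sn=np.cos(th),np.sin(th)
    return np.stack([D[:,0]*c+D[:,1]*sn,-D[:,0]*sn+D[:,1]*c],1)
m=(W[...,2]>14)&(W[...,2]<20.5)
P=W[m]; L=loc(P); k=(L[:,0]>-250)&(L[:,0]<20)&(L[:,1]>-260)&(L[:,1]<20); L=L[k]
lab=np.zeros((420,560),np.uint8); lab[m]=255
# edges: per-column extreme
for lo in range(-240,0,30):
    a=L[(L[:,1]>lo)&(L[:,1]<lo+30)&(L[:,0]<-100)]; b=L[(L[:,0]>lo)&(L[:,0]<lo+30)&(L[:,1]<-100)]
    print(lo,'umin',np.sort(a[:,0])[:3].round(1) if len(a)>3 else None,'vmin',np.sort(b[:,1])[:3].round(1) if len(b)>3 else None)
E
python3 bd.py top3.png
```

```text
t 8.63 pos [486.3 162.9 -28.4] yaw 87.7 F [-4.7  1.9  1.1] w 1.002 j6 -1.44
-240 umin [-186.5 -186.5 -186.3] vmin None
-210 umin [-187.1 -187.  -186.9] vmin [-223.4 -223.4 -221.1]
-180 umin [-183.6 -183.5 -182.8] vmin [-224.6 -224.4 -224.3]
-150 umin [-138.1 -135.8 -125.2] vmin [-224.  -223.9 -223.9]
-120 umin [-129.7 -122.6 -118.7] vmin [-224.2 -224.  -224. ]
-90 umin [-133.9 -133.9 -133.8] vmin [-223.5 -223.5 -223.5]
-60 umin [-134.4 -134.  -131.8] vmin [-223.7 -223.7 -223.6]
-30 umin None vmin [-223.2 -223.  -222.9]
```

View pics/top3.png

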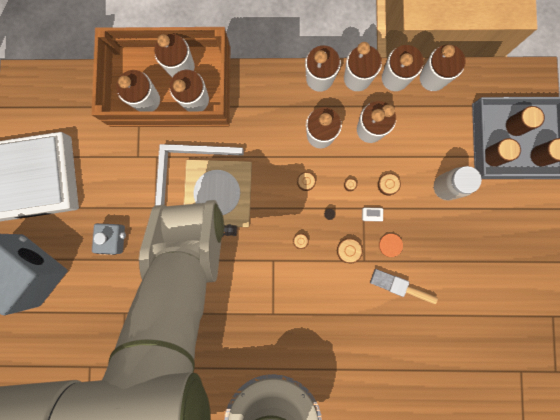

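Call:
drive_tool --gripper '[0, 0, 0, 0, 0, 0]' --pt "0 0 -0.003" --pt "0 0 -0.003" --pt "0 0 -0.003" --pt "0 0 -0.003" --pt "0 0 -0.003" --pt "0 0 -0.001" --turn '[0, 0, 0, 0, 0, 0]'

```text
time_s: 9.13
eef_pos: [501.3, 161.9, -28.6]
ee_rot: [0.511, -0.509, -0.488, 0.491]
force: [-9.5, 0.1, 7.6]
grip_width: 0.994
```

Call:
drive_tool --gripper '[0, 0]' --pt "0 0 -0.001" --pt "0 0 0" --turn '[0, 0]'

```text
time_s: 9.3
eef_pos: [501.9, 161.9, -28.6]
ee_rot: [0.511, -0.509, -0.488, 0.491]
force: [-8.7, 0.8, 5.8]
grip_width: 0.999
```

Call:
drive_tool --gripper '[0, 0]' --pt "0 0 -0.001" --pt "0 0 -0.001" --turn '[0, 0]'

```text
time_s: 9.47
eef_pos: [503.6, 161.9, -28.6]
ee_rot: [0.512, -0.509, -0.488, 0.491]
force: [-9.4, 0.8, 7.0]
grip_width: 0.998
```

Call:
drive_tool --gripper '[0, 0]' --pt "0 0 -0.001" --pt "0 0 -0.001" --turn '[0, 0]'

```text
time_s: 9.63
eef_pos: [503.8, 161.8, -28.7]
ee_rot: [0.513, -0.508, -0.487, 0.492]
force: [-23.4, 0.8, 18.8]
grip_width: 1.003
```

```bash
python3 bd.py top4.png
```

```text
t 9.68 pos [503.7 161.9 -28.6] yaw 87.66 F [-19.6   0.5  14. ] w 1.001 j6 -1.44
-240 umin [-168.8 -168.6 -168.4] vmin None
-210 umin [-169.2 -168.9 -168.8] vmin None
-180 umin [-163.  -162.9 -162.9] vmin [-225.3 -224.9 -224.9]
-150 umin None vmin [-224.  -224.  -223.9]
-120 umin None vmin [-225.1 -225.  -224.9]
-90 umin [-108.3 -108.3 -108. ] vmin [-225.3 -225.1 -225. ]
-60 umin [-108.3 -108.3 -105.4] vmin [-224.8 -224.5 -224.3]
-30 umin None vmin [-225.3 -225.2 -225. ]
```

Call:
drive_tool --gripper '[0, 0, 0, 0, 0, 0, 0, 0, 0, 0, 0, 0, 0, 0, 0, 0, 0, 0, 0, 0]' --pt "0 0 0.015" --pt "0 0 0.02" --pt "0 -0.02 0" --pt "0 -0.02 0" --pt "0 -0.02 0" --pt "0 -0.02 0" --pt "0 0 0" --pt "0 0 0" --pt "0 0 0" --pt "0 0 0" --pt "0 0 0" --pt "0 0 0" --pt "0 0 0" --pt "0 0 0" --pt "0 0 0" --pt "0 0 0" --pt "0 0 0" --pt "0 0 0" --pt "0 0 0" --pt "0 0 0" --turn '[0, 0, 0, 0, 0, 0, 6.92, 6.92, 6.92, 6.92, 6.92, 6.92, 6.92, 6.92, 6.92, 6.92, 6.92, 6.92, 6.92, 0]'

```text
time_s: 11.35
eef_pos: [473.1, 163.1, 51.8]
ee_rot: [0.707, -0.707, 0.016, -0.016]
force: [0.3, 0.3, 0.3]
grip_width: 1.0
```

```bash
cat >> h.py <<'E'
def off(target):
    s=st(); print('offset mm',(q2R(s['ee_rot']).T@(np.array(target)-s['eef_pos'])).round(1))
E
python3 -c "
from h import *
off([595.5,28.7,-28.5])"
```

```text
t 11.35 pos [473.1 163.1  51.8] yaw -2.56 F [0.3 0.3 0.3] w 1.0 j6 0.14
offset mm [ 128.3   80.3 -128.8]
```

Call:
drive_tool --gripper '[0, 0, 0, 0, 0, 0, 0, 0, 0, 0, 0]' --pt "0.0214 0 -0.0215" --pt "0.0214 0 -0.0215" --pt "0.0214 0 -0.0215" --pt "0.0214 0 -0.0215" --pt "0.0214 0 -0.0215" --pt "0.0214 0 -0.0215" --pt "0 0.02 0" --pt "0 0.02 0" --pt "0 0.02 0" --pt "0 0.02 0" --pt "0 0 0" --turn '[0, 0, 0, 0, 0, 0, 0, 0, 0, 0, 0]'

```text
time_s: 12.27
eef_pos: [593.7, 29.2, -31.9]
ee_rot: [0.707, -0.707, 0.015, -0.011]
force: [0.1, -0.1, -0.4]
grip_width: 0.996
```

```bash
python3 -c "
from h import *
st()"
```

```text
t 12.27 pos [593.7  29.2 -31.9] yaw -2.11 F [ 0.1 -0.1 -0.4] w 0.996 j6 -0.11
```

Call:
drive_tool --gripper '[0, 0, 0, 0, 0, 0, 0, 0, 0, 0, 0, 0, 0, 0, 0, 0, 0]' --pt "0 0 0.004" --pt "0 0 0.004" --pt "0 0 0.004" --pt "0 0 0.004" --pt "0 0 0.004" --pt "0 0 0.004" --pt "0 0 0.004" --pt "0 0 0.004" --pt "0 0 0.004" --pt "0 0 0.004" --pt "0 0 0.004" --pt "0 0 0.004" --pt "0 0 0.004" --pt "0 0 0.004" --pt "0 0 0.004" --pt "0 0 0.004" --pt "0 0 0.004" --turn '[0, 0, 0, 0, 0, 0, 0, 0, 0, 0, 0, 0, 0, 0, 0, 0, 0]'

```text
time_s: 13.68
eef_pos: [599.3, 95.9, -27.3]
ee_rot: [-0.706, 0.708, -0.014, 0.015]
force: [-0.8, -9.5, 3.8]
grip_width: 0.999
```

```bash
python3 bd.py top5.png
```

```text
t 13.73 pos [599.4  96.6 -27.2] yaw -2.27 F [-0.7 -6.9  3.5] w 0.999 j6 0.01
-240 umin None vmin None
-210 umin None vmin None
-180 umin None vmin None
-150 umin None vmin None
-120 umin None vmin None
-90 umin None vmin None
-60 umin [-169.1 -168.8 -168.6] vmin None
-30 umin [-169.7 -169.5 -169.3] vmin None
```

View pics/top5.png

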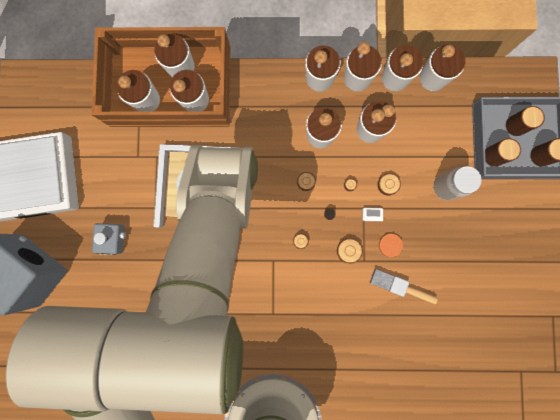

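Call:
drive_tool --gripper '[0, 0, 0, 0]' --pt "0 0 0.001" --pt "0 0 0.001" --pt "0 0 0.001" --pt "0 0 0.001" --turn '[0, 0, 0, 0]'

```text
time_s: 14.07
eef_pos: [599.5, 99.7, -27.3]
ee_rot: [-0.706, 0.708, -0.014, 0.015]
force: [-1.5, -9.9, 4.3]
grip_width: 1.001
```

Call:
drive_tool --gripper '[0, 0]' --pt "0 0 0.001" --pt "0 0 0.001" --turn '[0, 0]'

```text
time_s: 14.23
eef_pos: [599.6, 101.7, -27.3]
ee_rot: [-0.706, 0.708, -0.014, 0.015]
force: [-2.0, -9.3, 4.3]
grip_width: 0.998
```

Call:
drive_tool --gripper '[0, 0]' --pt "0 0 0.001" --pt "0 0 0.001" --turn '[0, 0]'

```text
time_s: 14.4
eef_pos: [599.7, 103.7, -27.3]
ee_rot: [-0.706, 0.708, -0.014, 0.015]
force: [-0.6, -9.1, 4.2]
grip_width: 1.001
```

Call:
drive_tool --gripper '[0, 0]' --pt "0 0 0.001" --pt "0 0 0.001" --turn '[0, 0]'

```text
time_s: 14.57
eef_pos: [599.7, 104.2, -27.2]
ee_rot: [-0.705, 0.709, -0.014, 0.014]
force: [-4.6, -23.1, 6.3]
grip_width: 0.998
```

Call:
drive_tool --gripper '[0, 0, 0, 0, 0, 0, 0, 0, 0, 0]' --pt "0 0 -0.01" --pt "0 0 -0.02" --pt "0 -0.03 0" --pt "0 -0.03 0" --pt "0 -0.03 0" --pt "0 -0.03 0" --pt "-0.01 -0.03 -0.02" --pt "-0.01 -0.03 -0.02" --pt "-0.01 -0.03 -0.02" --pt "0 0 0" --turn '[0, 0, 0, 0, 0, 0, 0, 0, 0, 0]'

```text
time_s: 15.4
eef_pos: [566.7, 15.6, 188.3]
ee_rot: [-0.706, 0.708, -0.011, 0.018]
force: [1.2, -0.5, 1.9]
grip_width: 1.001
```

```bash
python3 bd.py top6.png; python3 -c "
from h import *
cam('wrist','w6.png')
s,rgb,d=cam('top'); cv2.imwrite('pics/t6.png',cv2.resize(rgb[130:260,140:280,::-1],None,fx=5,fy=4.5,interpolation=cv2.INTER_CUBIC))"
```

```text
t 15.45 pos [566.4  17.  185.3] yaw -2.4 F [-0.3  0.8 -1.2] w 1.002 j6 -0.14
-240 umin None vmin None
-210 umin None vmin None
-180 umin [-150.  -148.1 -148. ] vmin None
-150 umin [-146.1 -145.9 -145.9] vmin [-170.  -169.7 -169.7]
-120 umin None vmin [-169.9 -168.6 -168.5]
-90 umin [-167.6 -167.5 -167.4] vmin None
-60 umin [-168.9 -168.8 -168.6] vmin None
-30 umin [-169.8 -169.8 -169.7] vmin None
```

View pics/w6.png

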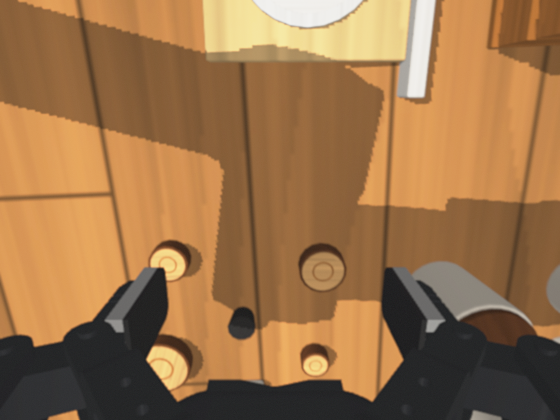

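View pics/t6.png

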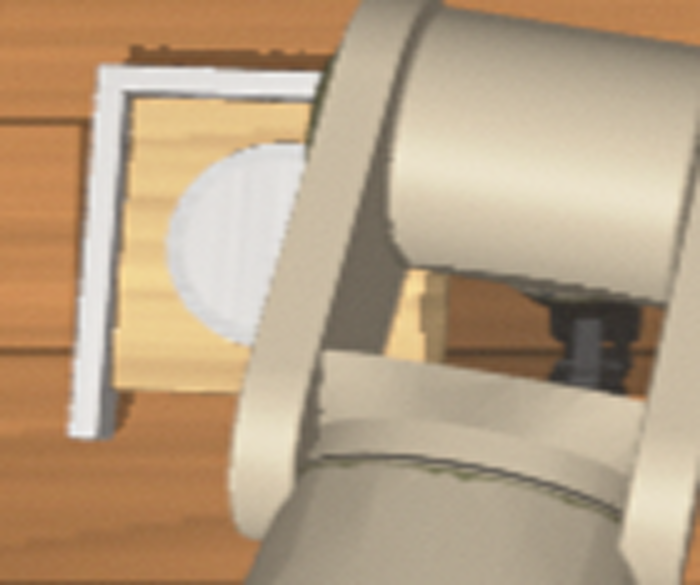

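Call:
drive_tool --gripper '[0, 0, 0, 0, 0, 0, 0, 0, 0]' --pt "0.004 0 0.026" --pt "0.004 0 0.026" --pt "0.004 0 0.026" --pt "0.004 0 0.026" --pt "0.004 0 0.026" --pt "0.004 0 0.026" --pt "0.004 0 0.026" --pt "0 0 0" --pt "0 0 0" --turn '[0, 0, 0, 0, 0, 0, 0, 0, 0]'

```text
time_s: 16.3
eef_pos: [600.2, 200.7, 179.8]
ee_rot: [-0.707, 0.707, -0.014, 0.012]
force: [0.0, -0.5, -0.2]
grip_width: 1.0
```

```bash
python3 -c "
from h import *
s,rgb,d=cam('wrist','w7.png');st();np.save('w7.npy',cloud('wrist',s,d))"
```

```text
t 16.35 pos [600.3 199.6 180.2] yaw -2.22 F [ 0.9 -0.3 -0.1] w 1.004 j6 0.17
```

View pics/w7.png

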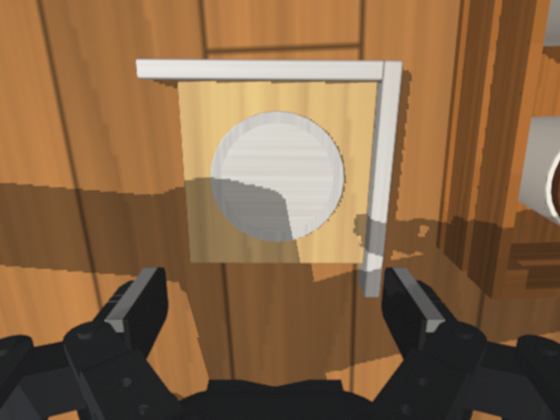

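```bash
cat > flush.py <<'E'
from h import *
import sys
W=np.load(sys.argv[1]) 
th=np.radians(-2.4); C=np.array([691.1,279.9]); c,sn=np.cos(th),np.sin(th)
D=W[...,:2]-C; L=np.stack([D[...,0]*c+D[...,1]*sn,-D[...,0]*sn+D[...,1]*c],-1); Z=W[...,2]
def edge(m,ax,side,lo,hi,step=8):
    # extreme along ax per bin of the other axis, robust, fit line
    P=L[m]; o=1-ax; xs=[];ys=[]
    for b in np.arange(lo,hi,step):
        q=P[(P[:,o]>b)&(P[:,o]<b+step)][:,ax]
        if len(q)>6: xs.append(b+step/2); ys.append(np.percentile(q,2 if side<0 else 98))
    p=np.polyfit(xs,ys,1); r=np.array(ys)-np.polyval(p,xs); k=abs(r)<2; p=np.polyfit(np.array(xs)[k],np.array(ys)[k],1)
    return 'at-mid %.1f'%np.polyval(p,(lo+hi)/2),'angle %.2f'%np.degrees(np.arctan(p[0])),len(xs)
bd=(Z>15)&(Z<20)&(L[...,0]>-200)&(L[...,0]<-1)&(L[...,1]>-200)&(L[...,1]<-1)
bar=(Z>28)&(Z<33)&(L[...,0]<25)&(L[...,1]<25)
A=bar&(L[...,0]>-8)&(L[...,1]<-20);B=bar&(L[...,1]>-8)&(L[...,0]<-20)
print('A inner u',edge(A,0,-1,-190,-25),'outer',edge(A,0,1,-190,-25))
print('B inner v',edge(B,1,-1,-190,-25),'outer',edge(B,1,1,-190,-25))
print('board umin',edge(bd,0,-1,-160,-10),'vmin',edge(bd,1,-1,-160,-10))
pl=(Z>21.5)&(Z<26)&(L[...,0]>-170)&(L[...,0]<-10)&(L[...,1]>-160)&(L[...,1]<-10)
P=W[pl][:,:2]; print('plate mean',P.mean(0),'z',Z[pl].mean(),'r',np.sqrt(2)*np.sqrt(((P-P.mean(0))**2).sum(1).mean()))
E
python3 flush.py w7.npy
```

```text
A inner u ('at-mid 0.3', 'angle 0.05', 21) outer ('at-mid 14.2', 'angle 0.10', 21)
B inner v ('at-mid 2.3', 'angle -0.09', 21) outer ('at-mid 16.3', 'angle -0.10', 21)
board umin ('at-mid -167.8', 'angle -0.16', 19) vmin ('at-mid -165.2', 'angle -0.22', 19)
plate mean [602.51299497 202.63528581] z 23.21712286863761 r 59.443626412077506
```

Call:
drive_tool --gripper '[0.13, 0.13, 0.13, 0.13, 0.13, 0.13, 0.13, 0.13, 0.13, 0.13, 0.13, 0.13, 0.13, 0.13, 0.13, 0.13, 0.13, 0.13]' --pt "-0.0093 0 -0.025" --pt "-0.0093 0 -0.025" --pt "-0.0093 0 -0.025" --pt "-0.0093 0 -0.025" --pt "-0.0093 0 -0.025" --pt "-0.0093 0 -0.025" --pt "-0.0093 0 -0.025" --pt "-0.0093 0 -0.025" --pt "-0.0093 0 -0.025" --pt "-0.0093 0 -0.025" --pt "-0.0093 0 -0.025" --pt "-0.0093 0 -0.025" --pt "-0.0093 0 -0.025" --pt "-0.0093 0 -0.025" --pt "-0.0093 0 -0.025" --pt "-0.0093 0 -0.025" --pt "0 0 0" --pt "0 0 0" --turn '[0, 0, 0, 0, 0, 0, 0, 0, 0, 0, 0, 0, 0, 0, 0, 0, 0, 0]'

```text
time_s: 17.85
eef_pos: [435.2, -195.7, 181.4]
ee_rot: [0.707, -0.707, 0.016, -0.015]
force: [0.4, 0.0, -0.2]
grip_width: 0.87
```

```bash
cat > disc.py <<'E'
from h import *
import sys
# usage: disc.py pic ztop diam [gx gy]  (guess defaults to TCP)
def disc(pic,zt,D,g=None,hw=None):
    s,rgb,d=cam('wrist',pic); W=cloud('wrist',s,d); T=(W-s['eef_pos'])@q2R(s['ee_rot'])
    gz=np.array(g if g is not None else s['eef_pos'][:2])
    m=(abs(W[...,2]-zt)<4)&(np.hypot(W[...,0]-gz[0],W[...,1]-gz[1])<D/2+25)
    n,l,stt,c=cv2.connectedComponentsWithStats(m.astype(np.uint8),connectivity=4)
    i=1+np.argmax(stt[1:,4]); k=l==i; P=W[k]; t=T[k]
    cen=P.mean(0); (cx,cy),r=cv2.minEnclosingCircle(P[:,:2].astype(np.float32))
    print('top z %.1f'%np.median(P[:,2]),'centroid',cen[:2].round(1),'encl',round(cx,1),round(cy,1),'r %.1f'%r,'r_area %.1f'%(np.sqrt(2*((P[:,:2]-cen[:2])**2).sum(1).mean())),'px',k.sum())
    print('tool frame of centroid',t.mean(0).round(1))
    # fingertip
    w=s['grip_width']*42.5
    f=(abs(abs(T[...,0])-w)<1.8)&(abs(T[...,2])<8)&(T[...,1]>-60)&(W[...,2]>45)
    if f.any(): print('tip y',np.sort(T[...,1][f])[-6:].round(1))
    return s,cen
if __name__=='__main__':
    a=sys.argv; st(); disc(a[1],float(a[2]),float(a[3]),[float(a[4]),float(a[5])] if len(a)>5 else None)
E
python3 disc.py w8.png 18 64
```

```text
t 17.85 pos [ 435.2 -195.7  181.4] yaw -2.49 F [ 0.4  0.  -0.2] w 0.87 j6 -0.63
top z 18.3 centroid [ 434.7 -192.1] encl 434.4 -193.1 r 32.0 r_area 31.7 px 3720
tool frame of centroid [ -0.5 163.1   3.5]
tip y [-30.2 -30.1 -30.  -29.9 -29.9 -29.7]
```

View pics/w8.png

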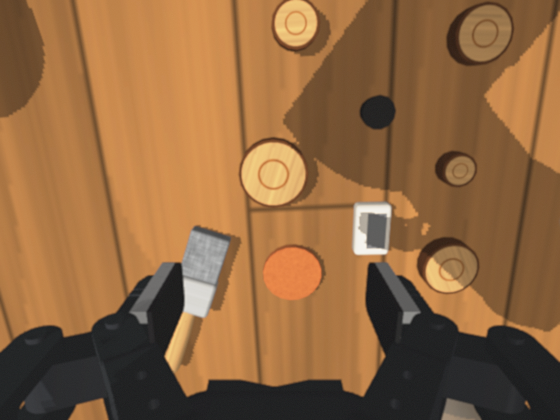

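```bash
cat > circ.py <<'E'
import numpy as np, cv2
from scipy.optimize import least_squares
def circ(P):
    P=np.asarray(P,np.float32)[:,:2]; h=cv2.convexHull(P)[:,0].astype(float)
    f=lambda p:np.hypot(h[:,0]-p[0],h[:,1]-p[1])-p[2]
    r=least_squares(f,[*P.mean(0),30],loss='soft_l1',f_scale=.5).x
    return r.round(1)
E
sed -i "s/^from h import \*/from h import *\nfrom circ import circ/" disc.py flush.py
sed -i "s/    print('tool frame of centroid',t.mean(0).round(1))/    c=circ(P); print('circ',c,'in tool',((np.array([c[0],c[1],cen[2]])-s['eef_pos'])@q2R(s['ee_rot'])).round(1))/" disc.py
echo "print('plate circ',circ(P))" >> flush.py
python3 flush.py w7.npy|tail -1; python3 disc.py w9.png 18 64
```

```text
plate circ [602.4 200.2  59.6]
t 17.9 pos [ 435.6 -194.9  181.5] yaw -2.4 F [ 0.5 -0.1  0.6] w 0.867 j6 -0.63
top z 18.3 centroid [ 434.7 -192.1] encl 434.6 -193.1 r 31.9 r_area 31.7 px 3709Traceback (most recent call last):
  File "disc.py", line 20, in <module>
    a=sys.argv; st(); disc(a[1],float(a[2]),float(a[3]),[float(a[4]),float(a[5])] if len(a)>5 else None)
                      ~~~~^^^^^^^^^^^^^^^^^^^^^^^^^^^^^^^^^^^^^^^^^^^^^^^^^^^^^^^^^^^^^^^^^^^^^^^^^^^^^^
  File "disc.py", line 13, in disc
    c=circ(P); print('circ',c,'in tool',((np.array([c[0],c[1],cen[2]])-s['eef_pos'])@q2R(s['ee_rot'])).round(1))
  File "circ.py", line 4, in circ
    P=np.asarray(P,np.float32)[:,:2]; h=cv2.convexHull(P)[:,0].astype(float)
                                        ~~~~~~~~~~~~~~^^^
cv2.error: OpenCV(4.12.0) /io/opencv/modules/imgproc/src/convhull.cpp:143: error: (-215:Assertion failed) total >= 0 && (depth == CV_32F || depth == CV_32S) in function 'convexHull'
```

```bash
sed -i 's/P=np.asarray(P,np.float32)\[:,:2\]/P=np.ascontiguousarray(np.asarray(P,np.float32)[:,:2])/' circ.py; python3 disc.py w9.png 18 64
```

```text
t 17.95 pos [ 435.9 -194.4  181.6] yaw -2.33 F [0.7 0.  0.2] w 0.871 j6 -0.63
top z 18.3 centroid [ 434.8 -192.1] encl 434.8 -193.1 r 31.9 r_area 31.7 px 3704
circ [ 434.7 -193.    31.6] in tool [ -1.2 163.3   1.2]
tip y [-30.3 -30.3 -30.2 -30.1 -30.  -29.7]
```

Call:
drive_tool --gripper '[0.13, 0.13, 0.13, 0.13, 0.13, 0.13, 0.13, 0.13, 0.13, 0.13, 0.13, 0.13, 0.13, 0.13]' --pt "-0.0012 0 0.0012" --pt "0 0.0235 0" --pt "0 0.0235 0" --pt "0 0.0235 0" --pt "0 0.0235 0" --pt "0 0.0235 0" --pt "0 0.0235 0" --pt "0 0.0235 0" --pt "0 0.0235 0" --pt "0 0.006 0" --pt "0 0.006 0" --pt "0 0.006 0" --pt "0 0 0" --pt "0 0 0" --turn '[0, 0, 0, 0, 0, 0, 0, 0, 0, 0, 0, 0, 0, 0]' --force 40

```text
time_s: 19.17
eef_pos: [435.4, -193.6, -23.5]
ee_rot: [-0.707, 0.707, -0.014, 0.014]
force: [1.3, -0.5, 0.1]
grip_width: 0.868
```

Call:
drive_tool --gripper '[1, 1, 1, 1, 1]' --pt "0 0 0" --pt "0 0 0" --pt "0 0 0" --pt "0 0 0" --pt "0 0 0" --turn '[0, 0, 0, 0, 0]'

```text
time_s: 19.58
eef_pos: [435.5, -193.8, -23.0]
ee_rot: [-0.707, 0.707, -0.014, 0.015]
force: [-1.9, 1.4, 8.0]
grip_width: 0.731
```

```bash
python3 -c "
from h import *
st(); cam('wrist','w10.png')"
```

```text
t 19.58 pos [ 435.5 -193.8  -23. ] yaw -2.3 F [-1.9  1.4  8. ] w 0.731 j6 -0.63
```

View pics/w10.png

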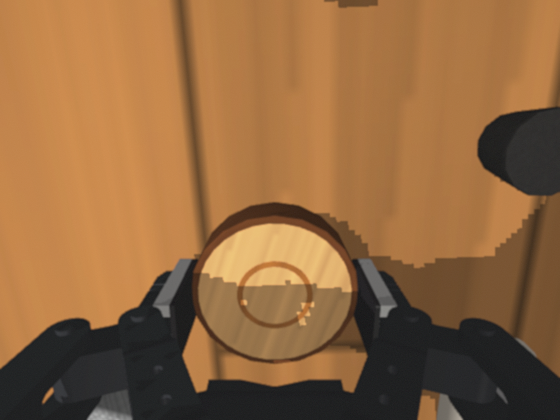

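Call:
drive_tool --gripper '[1, 1, 1, 1, 1, 1, 1]' --pt "0 -0.01 0" --pt "0 -0.028 0" --pt "0 -0.028 0" --pt "0 -0.028 0" --pt "0 -0.028 0" --pt "0 -0.028 0" --pt "0 0 0" --turn '[0, 0, 0, 0, 0, 0, 0]'

```text
time_s: 20.22
eef_pos: [437.0, -194.9, 131.7]
ee_rot: [-0.705, 0.709, -0.011, 0.017]
force: [0.8, -0.6, -0.2]
grip_width: 0.733
```

Call:
drive_tool --gripper '[1, 1, 1, 1, 1, 1, 1, 1, 1, 1, 1, 1, 1, 1, 1, 1, 1, 1, 1]' --pt "0.0095 0 0.025" --pt "0.0095 0 0.025" --pt "0.0095 0 0.025" --pt "0.0095 0 0.025" --pt "0.0095 0 0.025" --pt "0.0095 0 0.025" --pt "0.0095 0 0.025" --pt "0.0095 0 0.025" --pt "0.0095 0 0.025" --pt "0.0095 0 0.025" --pt "0.0095 0 0.025" --pt "0.0095 0 0.025" --pt "0.0095 0 0.025" --pt "0.0095 0 0.025" --pt "0.0095 0 0.025" --pt "0.0095 0 0.025" --pt "0 0 0" --pt "0 0 0" --pt "0 0 0" --turn '[0, 0, 0, 0, 0, 0, 0, 0, 0, 0, 0, 0, 0, 0, 0, 0, 0, 0, 0]'

```text
time_s: 21.8
eef_pos: [602.6, 199.6, 125.8]
ee_rot: [-0.707, 0.707, -0.014, 0.014]
force: [1.3, -0.4, 0.2]
grip_width: 0.728
```

```bash
python3 -c "
from h import *
off([603.2,199.4,0]);s,rgb,d=cam('wrist','w11.png');np.save('w11.npy',cloud('wrist',s,d))"; python3 flush.py w11.npy
```

```text
t 21.8 pos [602.6 199.6 125.8] yaw -2.31 F [ 1.3 -0.4  0.2] w 0.728 j6 0.18
offset mm [  0.6 125.8  -0.2]
A inner u ('at-mid 0.4', 'angle -0.11', 17) outer ('at-mid 14.2', 'angle -0.02', 17)
B inner v ('at-mid 2.2', 'angle -0.16', 21) outer ('at-mid 16.4', 'angle -0.15', 21)Traceback (most recent call last):
  File "flush.py", line 20, in <module>
    print('board umin',edge(bd,0,-1,-160,-10),'vmin',edge(bd,1,-1,-160,-10))
                                                     ~~~~^^^^^^^^^^^^^^^^^^
  File "flush.py", line 13, in edge
    p=np.polyfit(xs,ys,1); r=np.array(ys)-np.polyval(p,xs); k=abs(r)<2; p=np.polyfit(np.array(xs)[k],np.array(ys)[k],1)
                                                                          ~~~~~~~~~~^^^^^^^^^^^^^^^^^^^^^^^^^^^^^^^^^^^
    raise TypeError("expected non-empty vector for x")
TypeError: expected non-empty vector for x
```

View pics/w11.png

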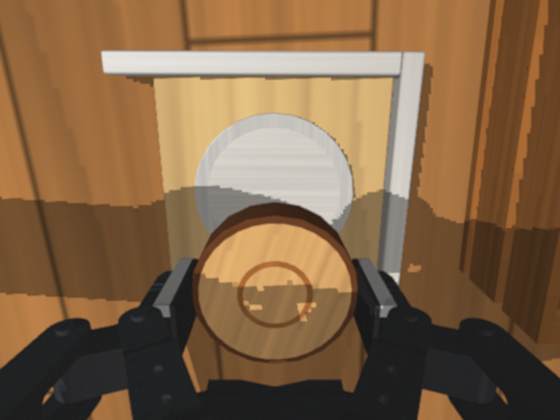

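Call:
drive_tool --gripper '[1, 1, 1, 1, 1, 1, 1, 1, 1, 1, 1]' --pt "0.0006 0.022 0" --pt "0 0.022 0" --pt "0 0.022 0" --pt "0 0.022 0" --pt "0 0.022 0" --pt "0 0.0035 0" --pt "0 0.0035 0" --pt "0 0.0035 0" --pt "0 0.0025 0" --pt "0 0 0" --pt "0 0 0" --turn '[0, 0, 0, 0, 0, 0, 0, 0, 0, 0, 0]'

```text
time_s: 22.77
eef_pos: [603.9, 200.0, 3.6]
ee_rot: [0.707, -0.707, 0.014, -0.015]
force: [0.8, -0.6, -0.7]
grip_width: 0.73
```

```bash
python3 -c "
from h import *
off([603.2,199.4,0])"
```

```text
t 22.77 pos [603.9 200.    3.6] yaw -2.31 F [ 0.8 -0.6 -0.7] w 0.73 j6 0.18
offset mm [-0.7  3.6 -0.7]
```

Call:
drive_tool --gripper '[1, 1, 1, 1, 1]' --pt "-0.0006 0.001 -0.0006" --pt "0 0.001 0" --pt "0 0.001 0" --pt "0 0 0" --pt "0 0 0" --turn '[0, 0, 0, 0, 0]'

```text
time_s: 23.18
eef_pos: [603.0, 199.5, 0.1]
ee_rot: [-0.707, 0.707, -0.014, 0.014]
force: [-1.4, -0.7, 3.8]
grip_width: 0.73
```

Call:
drive_tool --gripper '[0.15, 0.15, 0.15, 0.15, 0.15, 0.15, 0.15, 0.15, 0.15, 0.15, 0.15, 0.15, 0.15]' --pt "0 0 0" --pt "0 0 0" --pt "0 0 0" --pt "0 -0.005 0" --pt "0 -0.025 0" --pt "0 -0.025 0" --pt "0 -0.025 0" --pt "0 -0.025 0" --pt "0 -0.025 0" --pt "0 -0.025 0" --pt "0 -0.025 0" --pt "0 0 0" --pt "0 0 0" --turn '[0, 0, 0, 0, 0, 0, 0, 0, 0, 0, 0, 0, 0]'

```text
time_s: 24.27
eef_pos: [603.4, 199.5, 181.2]
ee_rot: [0.707, -0.707, 0.013, -0.015]
force: [-0.5, 0.1, -0.8]
grip_width: 0.848
```

```bash
cat > stack.py <<'E'
from h import *
from circ import circ
import sys
# stack.py pic ztop1,ztop2..  : circle of each level near plate
s,rgb,d=cam('wrist',sys.argv[1]); W=cloud('wrist',s,d); np.save('last.npy',W)
for z in map(float,sys.argv[2].split(',')):
    m=(abs(W[...,2]-z)<3)&(np.hypot(W[...,0]-602,W[...,1]-200)<66)
    n,l,stt,c=cv2.connectedComponentsWithStats(m.astype(np.uint8),connectivity=4)
    if n<2: print(z,'none'); continue
    k=l==1+np.argmax(stt[1:,4]); print(z,'zmed %.1f'%np.median(W[k][:,2]),circ(W[k]),k.sum())
E
python3 -c "
from h import *
st()"; python3 stack.py w12.png 23,41; python3 flush.py last.npy
```

```text
t 24.27 pos [603.4 199.5 181.2] yaw -2.31 F [-0.5  0.1 -0.8] w 0.848 j6 0.18
23.0 zmed 23.1 [602.5 200.1  59.7] 9154
41.0 zmed 41.3 [604.  200.1  31.7] 4226
A inner u ('at-mid 0.3', 'angle 0.11', 21) outer ('at-mid 14.1', 'angle 0.31', 21)
B inner v ('at-mid 2.2', 'angle -0.08', 21) outer ('at-mid 16.4', 'angle -0.03', 21)
board umin ('at-mid -167.8', 'angle -0.14', 19) vmin ('at-mid -165.3', 'angle 0.47', 19)
plate mean [601.91652125 204.84739187] z 23.17524015837001 r 68.04123629747846
plate circ [602.5 200.1  59.6]
```

View pics/w12.png

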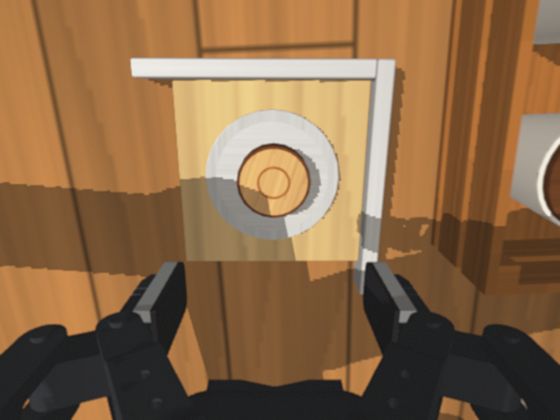

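Call:
drive_tool --gripper '[0.22, 0.22, 0.22, 0.22, 0.22, 0.22, 0.22, 0.22, 0.22, 0.22, 0.22, 0.22, 0.22, 0.22, 0.22, 0.22, 0.22, 0.22, 0.22, 0.22]' --pt "0.0012 0 -0.0276" --pt "0.0012 0 -0.0276" --pt "0.0012 0 -0.0276" --pt "0.0012 0 -0.0276" --pt "0.0012 0 -0.0276" --pt "0.0012 0 -0.0276" --pt "0.0012 0 -0.0276" --pt "0.0012 0 -0.0276" --pt "0.0012 0 -0.0276" --pt "0.0012 0 -0.0276" --pt "0.0012 0 -0.0276" --pt "0.0012 0 -0.0276" --pt "0.0012 0 -0.0276" --pt "0.0012 0 -0.0276" --pt "0.0012 0 -0.0276" --pt "0.0012 0 -0.0276" --pt "0.0012 0 -0.0276" --pt "0.0012 0 -0.0276" --pt "0 0 0" --pt "0 0 0" --turn '[0, 0, 0, 0, 0, 0, 0, 0, 0, 0, 0, 0, 0, 0, 0, 0, 0, 0, 0, 0]'

```text
time_s: 25.98
eef_pos: [603.7, -298.6, 177.8]
ee_rot: [0.708, -0.706, 0.016, -0.014]
force: [-0.0, 1.4, 0.7]
grip_width: 0.782
```

```bash
python3 disc.py w13.png 18 56 605 -297
```

```text
t 25.98 pos [ 603.7 -298.6  177.8] yaw -2.42 F [-0.   1.4  0.7] w 0.782 j6 -0.59
top z 18.3 centroid [ 605.6 -295.4] encl 605.7 -296.2 r 27.9 r_area 27.7 px 2897
circ [ 605.6 -296.1   27.6] in tool [  2.1 159.5   2.3]
tip y [-27.8 -27.8 -27.7 -27.4 -27.3 -27. ]
```

View pics/w13.png

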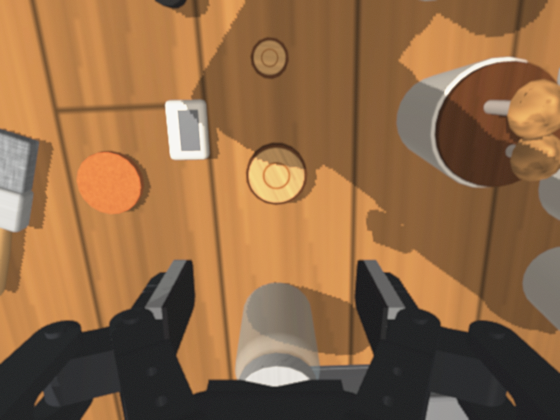

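Call:
drive_tool --gripper '[0.22, 0.22, 0.22, 0.22, 0.22, 0.22, 0.22, 0.22, 0.22, 0.22, 0.22, 0.22, 0.22, 0.22]' --pt "0.001 0 0.0023" --pt "0 0.0228 0" --pt "0 0.0228 0" --pt "0 0.0228 0" --pt "0 0.0228 0" --pt "0 0.0228 0" --pt "0 0.0228 0" --pt "0 0.0228 0" --pt "0 0.0228 0" --pt "0 0.006 0" --pt "0 0.006 0" --pt "0 0.006 0" --pt "0 0 0" --pt "0 0 0" --turn '[0, 0, 0, 0, 0, 0, 0, 0, 0, 0, 0, 0, 0, 0]'

```text
time_s: 27.2
eef_pos: [606.0, -295.6, -19.7]
ee_rot: [-0.707, 0.707, -0.014, 0.015]
force: [-0.8, 0.2, 0.3]
grip_width: 0.78
```

Call:
drive_tool --gripper '[1, 1, 1, 1, 1]' --pt "0 0 0" --pt "0 0 0" --pt "0 0 0" --pt "0 0 0" --pt "0 0 0" --turn '[0, 0, 0, 0, 0]'

```text
time_s: 27.62
eef_pos: [606.3, -296.0, -19.0]
ee_rot: [-0.706, 0.707, -0.013, 0.015]
force: [-0.5, 0.7, 6.9]
grip_width: 0.634
```

```bash
python3 -c "
from h import *
st(); cam('wrist','w14.png')"
```

```text
t 27.62 pos [ 606.3 -296.   -19. ] yaw -2.31 F [-0.5  0.7  6.9] w 0.634 j6 -0.59
```

View pics/w14.png

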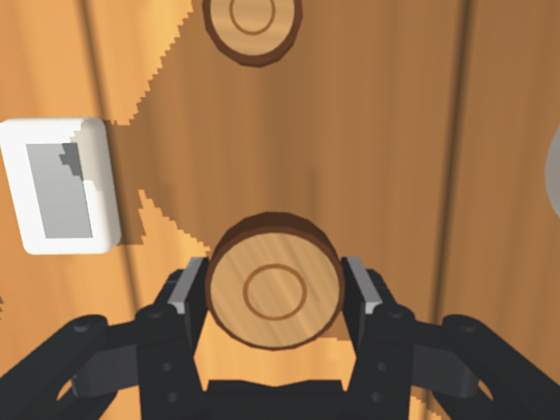

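Call:
drive_tool --gripper '[1, 1, 1, 1, 1, 1, 1, 1]' --pt "0 -0.01 0" --pt "0 -0.025 0" --pt "0 -0.025 0" --pt "0 -0.025 0" --pt "0 -0.025 0" --pt "0 -0.025 0" --pt "0 -0.025 0" --pt "0 0 0" --turn '[0, 0, 0, 0, 0, 0, 0, 0]'

```text
time_s: 28.33
eef_pos: [607.3, -296.7, 146.1]
ee_rot: [-0.705, 0.709, -0.011, 0.017]
force: [0.7, 0.2, 1.2]
grip_width: 0.634
```

Call:
drive_tool --gripper '[1, 1, 1, 1, 1, 1, 1, 1, 1, 1, 1, 1, 1, 1, 1, 1, 1, 1, 1, 1]' --pt "-0.0013 0 0.0275" --pt "-0.0013 0 0.0275" --pt "-0.0013 0 0.0275" --pt "-0.0013 0 0.0275" --pt "-0.0013 0 0.0275" --pt "-0.0013 0 0.0275" --pt "-0.0013 0 0.0275" --pt "-0.0013 0 0.0275" --pt "-0.0013 0 0.0275" --pt "-0.0013 0 0.0275" --pt "-0.0013 0 0.0275" --pt "-0.0013 0 0.0275" --pt "-0.0013 0 0.0275" --pt "-0.0013 0 0.0275" --pt "-0.0013 0 0.0275" --pt "-0.0013 0 0.0275" --pt "-0.0013 0 0.0275" --pt "-0.0013 0 0.0275" --pt "0 0 0" --pt "0 0 0" --turn '[0, 0, 0, 0, 0, 0, 0, 0, 0, 0, 0, 0, 0, 0, 0, 0, 0, 0, 0, 0]'

```text
time_s: 30.0
eef_pos: [601.7, 201.0, 139.3]
ee_rot: [-0.707, 0.707, -0.014, 0.013]
force: [-0.4, -0.4, -0.7]
grip_width: 0.634
```

```bash
python3 -c "
from h import *
cam('wrist','w15.png'); off([603,200.2,22])"
```

```text
t 30.05 pos [601.9 199.9 139.3] yaw -2.27 F [-0.3 -0.4 -0.7] w 0.638 j6 0.18
offset mm [  1.1 117.3   0.4]
```

View pics/w15.png

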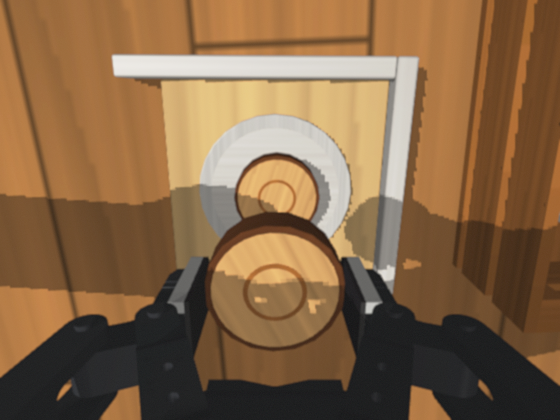

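Call:
drive_tool --gripper '[1, 1, 1, 1, 1, 1, 1, 1, 1, 1]' --pt "0.0008 0.0205 0" --pt "0 0.0205 0" --pt "0 0.0205 0" --pt "0 0.0205 0" --pt "0 0.0205 0" --pt "0 0.0035 0" --pt "0 0.0035 0" --pt "0 0.0035 0" --pt "0 0 0" --pt "0 0 0" --turn '[0, 0, 0, 0, 0, 0, 0, 0, 0, 0]'

```text
time_s: 30.88
eef_pos: [603.5, 199.9, 27.4]
ee_rot: [0.707, -0.707, 0.014, -0.015]
force: [0.1, 0.4, -0.5]
grip_width: 0.634
```

```bash
python3 -c "
from h import *
off([603,200.2,22])"
```

```text
t 30.88 pos [603.5 199.9  27.4] yaw -2.32 F [ 0.1  0.4 -0.5] w 0.634 j6 0.18
offset mm [-0.5  5.4  0.3]
```

Call:
drive_tool --gripper '[1, 1, 1, 1, 1, 1]' --pt "-0.0005 0.002 0.0003" --pt "0 0.0015 0" --pt "0 0.001 0" --pt "0 0.0005 0" --pt "0 0 0" --pt "0 0 0" --turn '[0, 0, 0, 0, 0, 0]'

```text
time_s: 31.38
eef_pos: [602.5, 200.4, 22.0]
ee_rot: [0.707, -0.707, 0.014, -0.014]
force: [-3.0, -1.4, 5.3]
grip_width: 0.634
```

Call:
drive_tool --gripper '[0.22, 0.22, 0.22, 0.22, 0.22, 0.22, 0.22, 0.22, 0.22, 0.22, 0.22, 0.22, 0.22]' --pt "0 0 0" --pt "0 0 0" --pt "0 0 0" --pt "0 -0.005 0" --pt "0 -0.02 0" --pt "0 -0.025 0" --pt "0 -0.025 0" --pt "0 -0.025 0" --pt "0 -0.025 0" --pt "0 -0.025 0" --pt "0 -0.005 0" --pt "0 0 0" --pt "0 0 0" --turn '[0, 0, 0, 0, 0, 0, 0, 0, 0, 0, 0, 0, 0]'

```text
time_s: 32.47
eef_pos: [602.1, 200.2, 175.4]
ee_rot: [-0.707, 0.707, -0.015, 0.014]
force: [0.2, 0.2, -0.9]
grip_width: 0.781
```

```bash
python3 -c "
from h import *
st()"; python3 stack.py w16.png 23,41,59; python3 flush.py last.npy | head -3
```

```text
t 32.47 pos [602.1 200.2 175.4] yaw -2.3 F [ 0.2  0.2 -0.9] w 0.781 j6 0.18
23.0 zmed 23.2 [602.4 200.3  59.7] 9302
41.0 zmed 41.0 [603.8 200.3  31.6] 654
59.0 zmed 59.3 [603.4 200.   27.6] 3716
A inner u ('at-mid 0.2', 'angle 0.09', 18) outer ('at-mid 14.2', 'angle -0.01', 18)
B inner v ('at-mid 2.3', 'angle -0.00', 21) outer ('at-mid 16.4', 'angle -0.11', 21)
board umin ('at-mid -167.8', 'angle -0.09', 19) vmin ('at-mid -165.0', 'angle 0.09', 19)
```

View pics/w16.png

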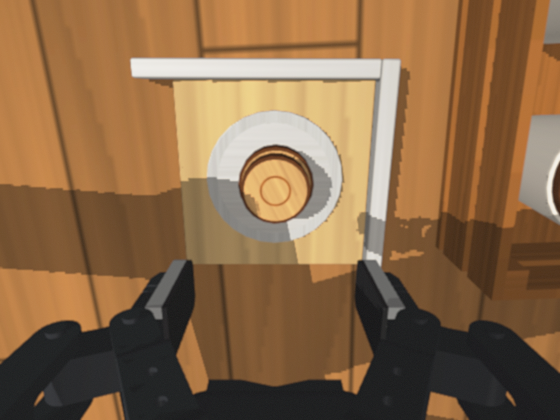

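Call:
drive_tool --gripper '[0.32, 0.32, 0.32, 0.32, 0.32, 0.32, 0.32, 0.32, 0.32, 0.32, 0.32, 0.32, 0.32, 0.32]' --pt "0.0019 0 -0.0257" --pt "0.0019 0 -0.0257" --pt "0.0019 0 -0.0257" --pt "0.0019 0 -0.0257" --pt "0.0019 0 -0.0257" --pt "0.0019 0 -0.0257" --pt "0.0019 0 -0.0257" --pt "0.0019 0 -0.0257" --pt "0.0019 0 -0.0257" --pt "0.0019 0 -0.0257" --pt "0.0019 0 -0.0257" --pt "0 0 0" --pt "0 0 0" --pt "0 0 0" --turn '[0, 0, 0, 0, 0, 0, 0, 0, 0, 0, 0, 0, 0, 0]'

```text
time_s: 33.68
eef_pos: [611.6, -82.4, 175.3]
ee_rot: [0.707, -0.707, 0.015, -0.014]
force: [-0.3, 1.2, -0.4]
grip_width: 0.681
```

```bash
python3 disc.py w17.png 18 48 612.7 -83.5
```

```text
t 33.68 pos [611.6 -82.4 175.3] yaw -2.3 F [-0.3  1.2 -0.4] w 0.681 j6 -0.28
top z 18.2 centroid [612.8 -82.5] encl 612.8 -83.2 r 23.9 r_area 23.8 px 2145
circ [612.7 -83.2  23.6] in tool [  1.5 157.1  -0.9]
tip y [-25.9 -25.9 -25.8 -25.5 -25.5 -25.4]
```

View pics/w17.png

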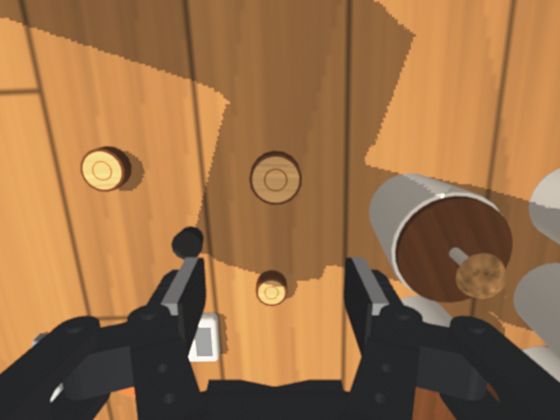

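Call:
drive_tool --gripper '[0.32, 0.32, 0.32, 0.32, 0.32, 0.32, 0.32, 0.32, 0.32, 0.32, 0.32, 0.32, 0.32, 0.32]' --pt "0.0005 0 -0.0008" --pt "0 0.0222 0" --pt "0 0.0222 0" --pt "0 0.0222 0" --pt "0 0.0222 0" --pt "0 0.0222 0" --pt "0 0.0222 0" --pt "0 0.0222 0" --pt "0 0.0222 0" --pt "0 0.006 0" --pt "0 0.006 0" --pt "0 0.006 0" --pt "0 0 0" --pt "0 0 0" --turn '[0, 0, 0, 0, 0, 0, 0, 0, 0, 0, 0, 0, 0, 0]'

```text
time_s: 34.9
eef_pos: [612.9, -83.8, -18.4]
ee_rot: [-0.707, 0.707, -0.014, 0.015]
force: [0.1, -1.0, 0.4]
grip_width: 0.68
```

Call:
drive_tool --gripper '[1, 1, 1, 1, 1]' --pt "0 0 0" --pt "0 0 0" --pt "0 0 0" --pt "0 0 0" --pt "0 0 0" --turn '[0, 0, 0, 0, 0]'

```text
time_s: 35.32
eef_pos: [613.2, -84.0, -17.8]
ee_rot: [-0.707, 0.707, -0.013, 0.015]
force: [-0.4, 0.2, 5.1]
grip_width: 0.54
```

```bash
python3 -c "
from h import *
st(); cam('wrist','w18.png')"
```

```text
t 35.32 pos [613.2 -84.  -17.8] yaw -2.3 F [-0.4  0.2  5.1] w 0.54 j6 -0.29
```

View pics/w18.png

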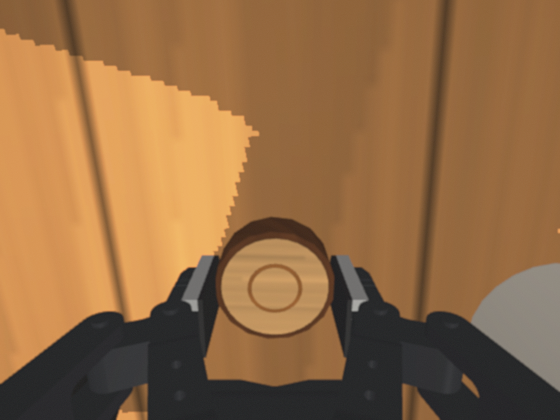

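Call:
drive_tool --gripper '[1, 1, 1, 1, 1, 1, 1, 1]' --pt "0 -0.01 0" --pt "0 -0.026 0" --pt "0 -0.026 0" --pt "0 -0.026 0" --pt "0 -0.026 0" --pt "0 -0.026 0" --pt "0 -0.026 0" --pt "0 0 0" --turn '[0, 0, 0, 0, 0, 0, 0, 0]'

```text
time_s: 36.03
eef_pos: [614.5, -84.5, 153.2]
ee_rot: [-0.706, 0.708, -0.011, 0.017]
force: [1.5, -0.6, -0.7]
grip_width: 0.543
```

Call:
drive_tool --gripper '[1, 1, 1, 1, 1, 1, 1, 1, 1, 1, 1, 1, 1, 1]' --pt "-0.002 0 0.0257" --pt "-0.002 0 0.0257" --pt "-0.002 0 0.0257" --pt "-0.002 0 0.0257" --pt "-0.002 0 0.0257" --pt "-0.002 0 0.0257" --pt "-0.002 0 0.0257" --pt "-0.002 0 0.0257" --pt "-0.002 0 0.0257" --pt "-0.002 0 0.0257" --pt "-0.002 0 0.0257" --pt "0 0 0" --pt "0 0 0" --pt "0 0 0" --turn '[0, 0, 0, 0, 0, 0, 0, 0, 0, 0, 0, 0, 0, 0]'

```text
time_s: 37.2
eef_pos: [601.7, 199.0, 146.8]
ee_rot: [-0.707, 0.707, -0.014, 0.014]
force: [-1.4, -0.3, -0.4]
grip_width: 0.54
```

```bash
python3 -c "
from h import *
cam('wrist','w19.png'); off([602.8,199.3,41.2])"
```

```text
t 37.25 pos [601.9 198.6 146.8] yaw -2.35 F [-0.1 -0.8  0. ] w 0.541 j6 0.18
offset mm [  0.9 105.6   0.7]
```

View pics/w19.png

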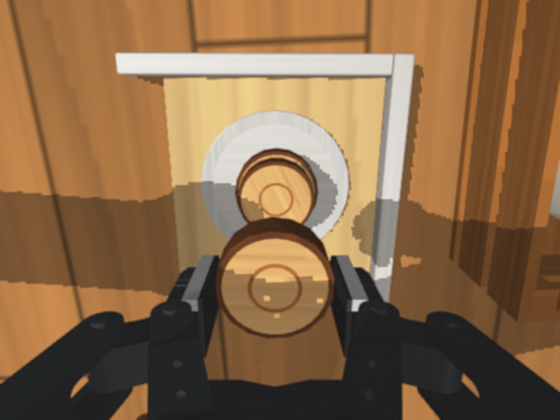

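Call:
drive_tool --gripper '[1, 1, 1, 1, 1, 1, 1, 1, 1]' --pt "0.0007 0.023 0.0007" --pt "0 0.023 0" --pt "0 0.023 0" --pt "0 0.023 0" --pt "0 0.0035 0" --pt "0 0.0035 0" --pt "0 0.0035 0" --pt "0 0 0" --pt "0 0 0" --turn '[0, 0, 0, 0, 0, 0, 0, 0, 0]'

```text
time_s: 38.0
eef_pos: [603.1, 200.1, 45.4]
ee_rot: [0.707, -0.707, 0.014, -0.015]
force: [0.8, -0.4, -0.3]
grip_width: 0.544
```

```bash
python3 -c "
from h import *
off([602.8,199.3,41.2])"
```

```text
t 38.0 pos [603.1 200.1  45.4] yaw -2.32 F [ 0.8 -0.4 -0.3] w 0.544 j6 0.18
offset mm [-0.3  4.2 -0.8]
```

Call:
drive_tool --gripper '[1, 1, 1, 1, 1, 1]' --pt "-0.0003 0.0015 -0.0008" --pt "0 0.001 0" --pt "0 0.001 0" --pt "0 0.0005 0" --pt "0 0 0" --pt "0 0 0" --turn '[0, 0, 0, 0, 0, 0]'

```text
time_s: 38.5
eef_pos: [602.4, 199.4, 41.2]
ee_rot: [-0.707, 0.707, -0.014, 0.014]
force: [-3.2, -0.5, 4.6]
grip_width: 0.537
```

Call:
drive_tool --gripper '[0.32, 0.32, 0.32, 0.32, 0.32, 0.32, 0.32, 0.32, 0.32, 0.32, 0.32, 0.32]' --pt "0 0 0" --pt "0 0 0" --pt "0 0 0" --pt "0 -0.005 0" --pt "0 -0.02 0" --pt "0 -0.025 0" --pt "0 -0.025 0" --pt "0 -0.025 0" --pt "0 -0.025 0" --pt "0 -0.015 0" --pt "0 0 0" --pt "0 0 0" --turn '[0, 0, 0, 0, 0, 0, 0, 0, 0, 0, 0, 0]'

```text
time_s: 39.5
eef_pos: [602.3, 199.4, 180.5]
ee_rot: [0.707, -0.707, 0.014, -0.015]
force: [0.0, -0.7, -1.5]
grip_width: 0.678
```

```bash
python3 -c "
from h import *
st()"; python3 stack.py w20.png 23,41,59,77; python3 flush.py last.npy | head -3
```

```text
t 39.5 pos [602.3 199.4 180.5] yaw -2.3 F [ 0.  -0.7 -1.5] w 0.678 j6 0.18
23.0 zmed 23.1 [602.5 200.2  59.7] 8949
41.0 zmed 40.9 [603.8 200.1  31.6] 637
59.0 zmed 59.0 [603.3 200.   27.8] 609
77.0 zmed 77.2 [603.3 200.1  23.8] 2974
A inner u ('at-mid 0.3', 'angle -0.11', 19) outer ('at-mid 14.2', 'angle 0.08', 19)
B inner v ('at-mid 2.3', 'angle -0.23', 21) outer ('at-mid 16.3', 'angle 0.06', 21)
board umin ('at-mid -167.8', 'angle -0.10', 19) vmin ('at-mid -165.2', 'angle 0.11', 19)
```

Call:
drive_tool --gripper '[0.41, 0.41, 0.41, 0.41, 0.41, 0.41, 0.41, 0.41, 0.41, 0.41, 0.41, 0.41, 0.41, 0.41, 0.41]' --pt "-0.0111 0 -0.0228" --pt "-0.0111 0 -0.0228" --pt "-0.0111 0 -0.0228" --pt "-0.0111 0 -0.0228" --pt "-0.0111 0 -0.0228" --pt "-0.0111 0 -0.0228" --pt "-0.0111 0 -0.0228" --pt "-0.0111 0 -0.0228" --pt "-0.0111 0 -0.0228" --pt "-0.0111 0 -0.0228" --pt "-0.0111 0 -0.0228" --pt "-0.0111 0 -0.0228" --pt "0 0 0" --pt "0 0 0" --pt "0 0 0" --turn '[0, 0, 0, 0, 0, 0, 0, 0, 0, 0, 0, 0, 0, 0, 0]'

```text
time_s: 40.8
eef_pos: [458.0, -68.2, 179.6]
ee_rot: [0.707, -0.707, 0.015, -0.014]
force: [-0.3, 0.1, -0.4]
grip_width: 0.588
```

```bash
python3 disc.py w21.png 18 40 458.7 -69
```

```text
t 40.8 pos [458.  -68.2 179.6] yaw -2.32 F [-0.3  0.1 -0.4] w 0.588 j6 -0.36
top z 18.2 centroid [458.5 -68.1] encl 458.5 -68.7 r 20.0 r_area 19.8 px 1457
circ [458.5 -68.6  19.7] in tool [  0.8 161.3  -0.5]
tip y [-24.6 -24.5 -24.4 -24.3 -24.2 -24. ]
```

View pics/w21.png

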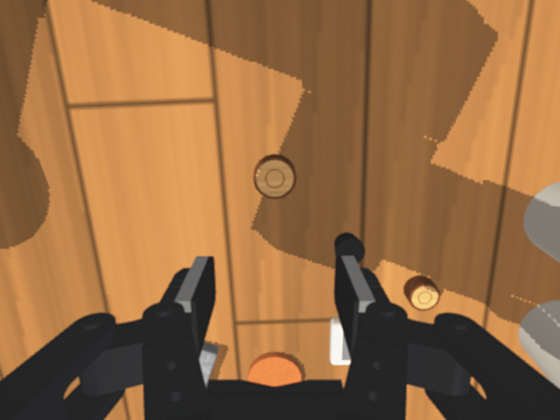

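Call:
drive_tool --gripper '[0.41, 0.41, 0.41, 0.41, 0.41, 0.41, 0.41, 0.41, 0.41, 0.41, 0.41, 0.41, 0.41, 0.41]' --pt "0 0 -0.0005" --pt "0 0.0225 0" --pt "0 0.0225 0" --pt "0 0.0225 0" --pt "0 0.0225 0" --pt "0 0.0225 0" --pt "0 0.0225 0" --pt "0 0.0225 0" --pt "0 0.0225 0" --pt "0 0.006 0" --pt "0 0.006 0" --pt "0 0.006 0" --pt "0 0 0" --pt "0 0 0" --turn '[0, 0, 0, 0, 0, 0, 0, 0, 0, 0, 0, 0, 0, 0]'

```text
time_s: 42.02
eef_pos: [458.5, -69.2, -17.1]
ee_rot: [-0.707, 0.707, -0.014, 0.015]
force: [0.9, -0.3, 0.7]
grip_width: 0.593
```

Call:
drive_tool --gripper '[1, 1, 1, 1, 1]' --pt "0 0 0" --pt "0 0 0" --pt "0 0 0" --pt "0 0 0" --pt "0 0 0" --turn '[0, 0, 0, 0, 0]'

```text
time_s: 42.43
eef_pos: [458.7, -69.3, -16.6]
ee_rot: [-0.707, 0.707, -0.014, 0.015]
force: [-1.1, 1.2, 5.7]
grip_width: 0.45
```

```bash
python3 -c "
from h import *
st(); cam('wrist','w22.png')"
```

```text
t 42.43 pos [458.7 -69.3 -16.6] yaw -2.31 F [-1.1  1.2  5.7] w 0.45 j6 -0.36
```

View pics/w22.png

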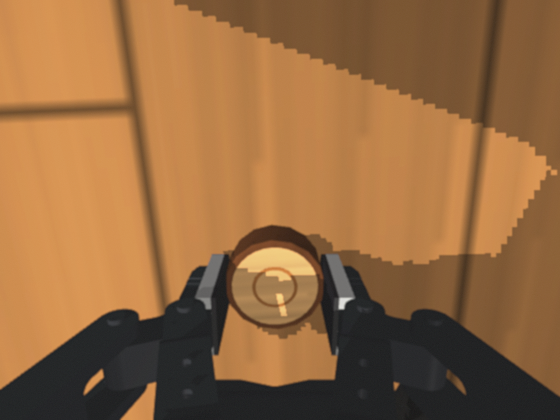

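Call:
drive_tool --gripper '[1, 1, 1, 1, 1, 1, 1, 1]' --pt "0 -0.01 0" --pt "0 -0.029 0" --pt "0 -0.029 0" --pt "0 -0.029 0" --pt "0 -0.029 0" --pt "0 -0.029 0" --pt "0 -0.029 0" --pt "0 0 0" --turn '[0, 0, 0, 0, 0, 0, 0, 0]'

```text
time_s: 43.15
eef_pos: [460.2, -69.9, 172.5]
ee_rot: [-0.706, 0.708, -0.011, 0.018]
force: [-0.1, 0.6, -0.3]
grip_width: 0.45
```

Call:
drive_tool --gripper '[1, 1, 1, 1, 1, 1, 1, 1, 1, 1, 1, 1, 1, 1, 1]' --pt "0.0111 0 0.0229" --pt "0.0111 0 0.0229" --pt "0.0111 0 0.0229" --pt "0.0111 0 0.0229" --pt "0.0111 0 0.0229" --pt "0.0111 0 0.0229" --pt "0.0111 0 0.0229" --pt "0.0111 0 0.0229" --pt "0.0111 0 0.0229" --pt "0.0111 0 0.0229" --pt "0.0111 0 0.0229" --pt "0.0111 0 0.0229" --pt "0 0 0" --pt "0 0 0" --pt "0 0 0" --turn '[0, 0, 0, 0, 0, 0, 0, 0, 0, 0, 0, 0, 0, 0, 0]'

```text
time_s: 44.4
eef_pos: [601.9, 199.6, 166.4]
ee_rot: [-0.707, 0.707, -0.014, 0.014]
force: [-0.0, -0.5, -0.8]
grip_width: 0.445
```

```bash
python3 -c "
from h import *
cam('wrist','w23.png'); off([602.5,199.4,60.4])"
```

```text
t 44.45 pos [601.9 199.3 166.6] yaw -2.35 F [-0.3 -0.5  0.3] w 0.448 j6 0.18
offset mm [6.000e-01 1.062e+02 1.000e-01]
```

View pics/w23.png

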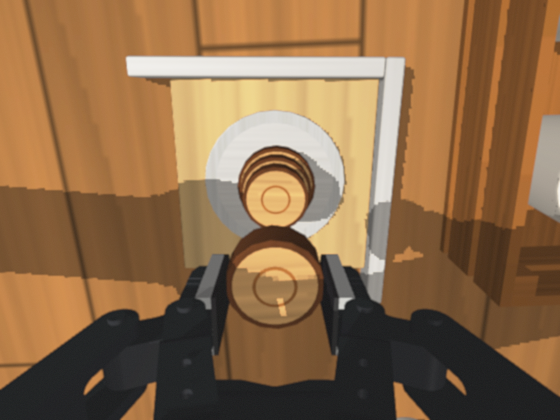

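Call:
drive_tool --gripper '[1, 1, 1, 1, 1, 1, 1, 1, 1]' --pt "0.0003 0.023 0" --pt "0 0.023 0" --pt "0 0.023 0" --pt "0 0.023 0" --pt "0 0.0035 0" --pt "0 0.0035 0" --pt "0 0.0035 0" --pt "0 0 0" --pt "0 0 0" --turn '[0, 0, 0, 0, 0, 0, 0, 0, 0]'

```text
time_s: 45.2
eef_pos: [603.1, 200.0, 65.0]
ee_rot: [0.707, -0.707, 0.014, -0.015]
force: [-1.0, 0.2, 0.4]
grip_width: 0.447
```

```bash
python3 -c "
from h import *
off([602.5,199.4,60.4])"
```

```text
t 45.2 pos [603.1 200.   65. ] yaw -2.32 F [-1.   0.2  0.4] w 0.447 j6 0.18
offset mm [-0.5  4.6 -0.7]
```

Call:
drive_tool --gripper '[1, 1, 1, 1, 1, 1]' --pt "-0.0005 0.0015 -0.0007" --pt "0 0.001 0" --pt "0 0.001 0" --pt "0 0.0008 0" --pt "0 0 0" --pt "0 0 0" --turn '[0, 0, 0, 0, 0, 0]'

```text
time_s: 45.7
eef_pos: [602.2, 199.4, 60.4]
ee_rot: [-0.707, 0.707, -0.014, 0.014]
force: [-2.4, -2.0, 5.8]
grip_width: 0.45
```

Call:
drive_tool --gripper '[0.41, 0.41, 0.41, 0.41, 0.41, 0.41, 0.41, 0.41, 0.41, 0.41, 0.41, 0.41]' --pt "0 0 0" --pt "0 0 0" --pt "0 0 0" --pt "0 -0.005 0" --pt "0 -0.02 0" --pt "0 -0.025 0" --pt "0 -0.025 0" --pt "0 -0.025 0" --pt "0 -0.02 0" --pt "0 0 0" --pt "0 0 0" --pt "0 0 0" --turn '[0, 0, 0, 0, 0, 0, 0, 0, 0, 0, 0, 0]'

```text
time_s: 46.7
eef_pos: [601.6, 199.4, 178.6]
ee_rot: [-0.707, 0.707, -0.015, 0.014]
force: [0.3, 0.1, -0.9]
grip_width: 0.591
```

```bash
python3 -c "
from h import *
st()"; python3 stack.py w24.png 23,41,59,77,95; python3 flush.py last.npy | head -3; python3 -c "
from h import *
s,rgb,d=cam('top','top24.png');W=cloud('top',s,d)
for n,x,y,z in(('e',604,-198,18),('cap',449,-300,10)):
    m=(abs(W[...,2]-z)<4)&(np.hypot(W[...,0]-x,W[...,1]-y)<60);print(n,W[m].mean(0),m.sum())"
```

```text
t 46.7 pos [601.6 199.4 178.6] yaw -2.31 F [ 0.3  0.1 -0.9] w 0.591 j6 0.18
23.0 zmed 23.1 [602.4 200.1  59.7] 8894
41.0 zmed 41.0 [603.8 200.3  31.6] 651
59.0 zmed 58.9 [603.4 200.2  27.5] 610
77.0 zmed 76.9 [603.2 200.2  23.7] 622
95.0 zmed 95.2 [603.1 200.1  19.7] 2372
A inner u ('at-mid 0.3', 'angle 0.02', 20) outer ('at-mid 14.2', 'angle 0.05', 20)
B inner v ('at-mid 2.3', 'angle -0.02', 21) outer ('at-mid 16.4', 'angle -0.22', 21)
board umin ('at-mid -167.8', 'angle 0.02', 19) vmin ('at-mid -164.7', 'angle 0.99', 19)
e [ 604.09039355 -197.97142636   17.65808245] 120
cap [ 449.68769536 -300.22103538    9.32024526] 416
```

View pics/top24.png

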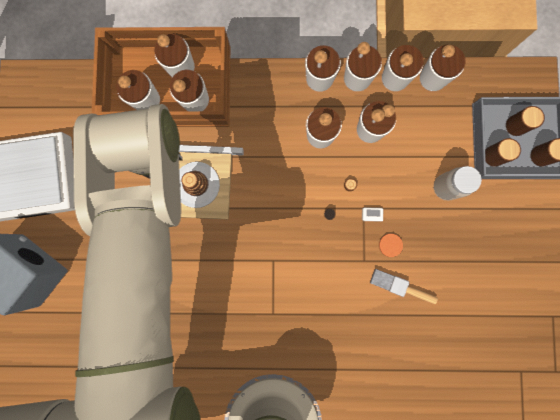

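Call:
drive_tool --gripper '[0.48, 0.48, 0.48, 0.48, 0.48, 0.48, 0.48, 0.48, 0.48, 0.48, 0.48, 0.48, 0.48, 0.48, 0.48, 0.48, 0.48, 0.48]' --pt "0.0012 0 -0.0264" --pt "0.0012 0 -0.0264" --pt "0.0012 0 -0.0264" --pt "0.0012 0 -0.0264" --pt "0.0012 0 -0.0264" --pt "0.0012 0 -0.0264" --pt "0.0012 0 -0.0264" --pt "0.0012 0 -0.0264" --pt "0.0012 0 -0.0264" --pt "0.0012 0 -0.0264" --pt "0.0012 0 -0.0264" --pt "0.0012 0 -0.0264" --pt "0.0012 0 -0.0264" --pt "0.0012 0 -0.0264" --pt "0.0012 0 -0.0264" --pt "0 0 0" --pt "0 0 0" --pt "0 0 0" --turn '[0, 0, 0, 0, 0, 0, 0, 0, 0, 0, 0, 0, 0, 0, 0, 0, 0, 0]'

```text
time_s: 48.3
eef_pos: [603.9, -196.3, 178.8]
ee_rot: [0.707, -0.707, 0.015, -0.014]
force: [-0.1, 0.2, -0.2]
grip_width: 0.521
```

```bash
python3 disc.py w25.png 18 32 604 -197
```

```text
t 48.3 pos [ 603.9 -196.3  178.8] yaw -2.3 F [-0.1  0.2 -0.2] w 0.521 j6 -0.46
top z 18.2 centroid [ 604.1 -196.4] encl 604.2 -197.0 r 16.0 r_area 15.8 px 936
circ [ 604.1 -196.9   15.7] in tool [  0.4 160.7  -0.7]
tip y [-23.7 -23.7 -23.6 -23.5 -23.4 -23. ]
```

View pics/w25.png

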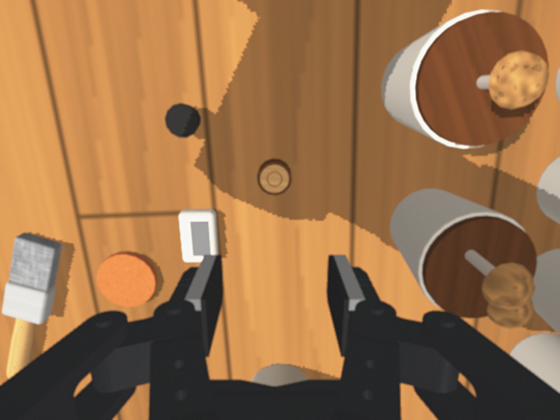

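Call:
drive_tool --gripper '[0.48, 0.48, 0.48, 0.48, 0.48, 0.48, 0.48, 0.48, 0.48, 0.48, 0.48, 0.48, 0.48, 0.48]' --pt "-0.0005 0 -0.0007" --pt "0 0.0224 0" --pt "0 0.0224 0" --pt "0 0.0224 0" --pt "0 0.0224 0" --pt "0 0.0224 0" --pt "0 0.0224 0" --pt "0 0.0224 0" --pt "0 0.0224 0" --pt "0 0.006 0" --pt "0 0.006 0" --pt "0 0.006 0" --pt "0 0 0" --pt "0 0 0" --turn '[0, 0, 0, 0, 0, 0, 0, 0, 0, 0, 0, 0, 0, 0]'

```text
time_s: 49.52
eef_pos: [604.0, -197.8, -16.9]
ee_rot: [-0.707, 0.707, -0.014, 0.015]
force: [-0.4, -0.0, -0.4]
grip_width: 0.524
```

Call:
drive_tool --gripper '[1, 1, 1, 1, 1]' --pt "0 0 0" --pt "0 0 0" --pt "0 0 0" --pt "0 0 0" --pt "0 0 0" --turn '[0, 0, 0, 0, 0]'

```text
time_s: 49.93
eef_pos: [604.2, -198.0, -16.4]
ee_rot: [-0.707, 0.707, -0.014, 0.015]
force: [-0.0, 0.7, 6.6]
grip_width: 0.354
```

```bash
python3 -c "
from h import *
st(); cam('wrist','w26.png')"
```

```text
t 49.93 pos [ 604.2 -198.   -16.4] yaw -2.31 F [-0.   0.7  6.6] w 0.354 j6 -0.46
```

View pics/w26.png

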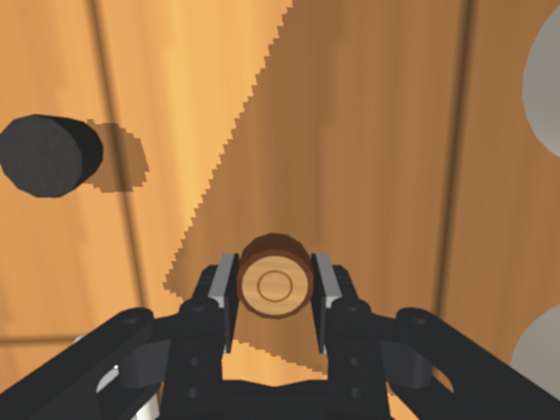

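Call:
drive_tool --gripper '[1, 1, 1, 1, 1, 1, 1, 1]' --pt "0 -0.01 0" --pt "0 -0.031 0" --pt "0 -0.031 0" --pt "0 -0.031 0" --pt "0 -0.031 0" --pt "0 -0.031 0" --pt "0 -0.031 0" --pt "0 0 0" --turn '[0, 0, 0, 0, 0, 0, 0, 0]'

```text
time_s: 50.65
eef_pos: [605.5, -198.6, 186.0]
ee_rot: [-0.705, 0.709, -0.011, 0.018]
force: [-0.0, -0.0, 0.8]
grip_width: 0.353
```

Call:
drive_tool --gripper '[1, 1, 1, 1, 1, 1, 1, 1, 1, 1, 1, 1, 1, 1, 1, 1, 1, 1]' --pt "-0.0012 0 0.0264" --pt "-0.0012 0 0.0264" --pt "-0.0012 0 0.0264" --pt "-0.0012 0 0.0264" --pt "-0.0012 0 0.0264" --pt "-0.0012 0 0.0264" --pt "-0.0012 0 0.0264" --pt "-0.0012 0 0.0264" --pt "-0.0012 0 0.0264" --pt "-0.0012 0 0.0264" --pt "-0.0012 0 0.0264" --pt "-0.0012 0 0.0264" --pt "-0.0012 0 0.0264" --pt "-0.0012 0 0.0264" --pt "-0.0012 0 0.0264" --pt "0 0 0" --pt "0 0 0" --pt "0 0 0" --turn '[0, 0, 0, 0, 0, 0, 0, 0, 0, 0, 0, 0, 0, 0, 0, 0, 0, 0]'

```text
time_s: 52.15
eef_pos: [601.4, 198.2, 178.3]
ee_rot: [-0.707, 0.707, -0.014, 0.014]
force: [-0.6, -0.3, -0.9]
grip_width: 0.354
```

```bash
python3 -c "
from h import *
cam('wrist','w27.png'); off([602.3,199.0,78.6])"
```

```text
t 52.2 pos [601.5 197.8 178.4] yaw -2.35 F [ 0.1  0.1 -0.3] w 0.355 j6 0.17
offset mm [ 0.7 99.8  1.2]
```

View pics/w27.png

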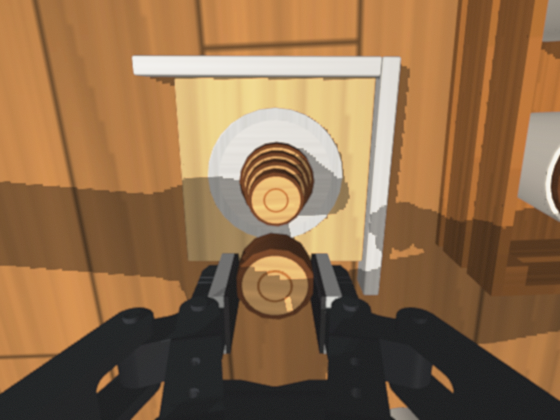

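Call:
drive_tool --gripper '[1, 1, 1, 1, 1, 1, 1, 1, 1]' --pt "0.0005 0.0215 0.0008" --pt "0 0.0215 0" --pt "0 0.0215 0" --pt "0 0.0215 0" --pt "0 0.0035 0" --pt "0 0.0035 0" --pt "0 0.003 0" --pt "0 0 0" --pt "0 0 0" --turn '[0, 0, 0, 0, 0, 0, 0, 0, 0]'

```text
time_s: 52.95
eef_pos: [602.6, 199.4, 83.4]
ee_rot: [0.707, -0.707, 0.014, -0.015]
force: [-0.2, 0.4, -0.1]
grip_width: 0.351
```

```bash
python3 -c "
from h import *
off([602.3,199.0,78.6])"
```

```text
t 52.95 pos [602.6 199.4  83.4] yaw -2.32 F [-0.2  0.4 -0.1] w 0.351 j6 0.18
offset mm [-0.3  4.8 -0.4]
```

Call:
drive_tool --gripper '[1, 1, 1, 1, 1, 1]' --pt "-0.0003 0.0015 -0.0004" --pt "0 0.001 0" --pt "0 0.001 0" --pt "0 0.0008 0" --pt "0 0 0" --pt "0 0 0" --turn '[0, 0, 0, 0, 0, 0]'

```text
time_s: 53.45
eef_pos: [601.9, 199.2, 78.6]
ee_rot: [0.707, -0.707, 0.014, -0.014]
force: [-1.7, -0.4, 5.3]
grip_width: 0.355
```

Call:
drive_tool --gripper '[0.48, 0.48, 0.48, 0.48, 0.48, 0.48, 0.48, 0.48, 0.48, 0.48, 0.48]' --pt "0 0 0" --pt "0 0 0" --pt "0 0 0" --pt "0 -0.005 0" --pt "0 -0.02 0" --pt "0 -0.025 0" --pt "0 -0.025 0" --pt "0 -0.025 0" --pt "0 0 0" --pt "0 0 0" --pt "0 0 0" --turn '[0, 0, 0, 0, 0, 0, 0, 0, 0, 0, 0]'

```text
time_s: 54.37
eef_pos: [601.3, 199.0, 177.2]
ee_rot: [-0.707, 0.707, -0.015, 0.014]
force: [-0.7, 0.5, 0.2]
grip_width: 0.52
```

```bash
python3 -c "
from h import *
st()"; python3 stack.py w28.png 23,41,59,77,95,113; python3 flush.py last.npy | head -3; python3 -c "
from h import *
s,rgb,d=cam('top','top28.png');W=cloud('top',s,d)
for n,x,y,z in(('cap',449,-300,10),):
    m=(abs(W[...,2]-z)<4)&(np.hypot(W[...,0]-x,W[...,1]-y)<60);print(n,W[m].mean(0),m.sum())"
```

```text
t 54.37 pos [601.3 199.  177.2] yaw -2.31 F [-0.7  0.5  0.2] w 0.52 j6 0.18
23.0 zmed 23.2 [602.5 200.1  59.7] 8856
41.0 zmed 41.0 [603.9 200.2  31.7] 650
59.0 zmed 58.9 [603.4 200.1  27.5] 612
77.0 zmed 77.0 [603.3 200.3  23.6] 630
95.0 zmed 95.0 [603.1 200.1  19.7] 610
113.0 zmed 113.2 [602.8 200.2  15.7] 1744
A inner u ('at-mid 0.4', 'angle -0.23', 21) outer ('at-mid 14.2', 'angle 0.06', 21)
B inner v ('at-mid 2.1', 'angle -0.11', 21) outer ('at-mid 16.2', 'angle 0.03', 21)
board umin ('at-mid -167.8', 'angle -0.09', 19) vmin ('at-mid -164.5', 'angle 1.01', 19)
cap [ 449.22926393 -299.82670457    9.43103611] 407
```

View pics/w28.png

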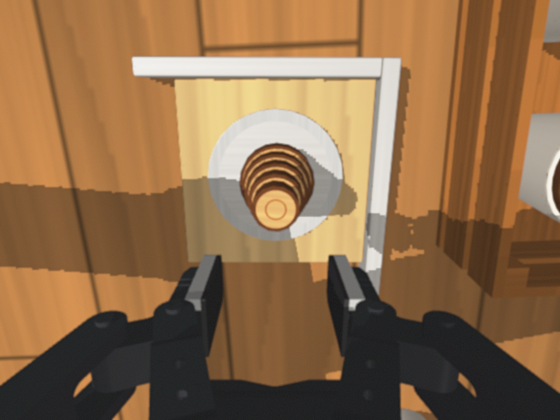

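Call:
drive_tool --gripper '[0.17, 0.17, 0.17, 0.17, 0.17, 0.17, 0.17, 0.17, 0.17, 0.17, 0.17, 0.17, 0.17, 0.17, 0.17, 0.17, 0.17, 0.17, 0.17]' --pt "-0.007 0 -0.0265" --pt "-0.007 0 -0.0265" --pt "-0.007 0 -0.0265" --pt "-0.007 0 -0.0265" --pt "-0.007 0 -0.0265" --pt "-0.007 0 -0.0265" --pt "-0.007 0 -0.0265" --pt "-0.007 0 -0.0265" --pt "-0.007 0 -0.0265" --pt "-0.007 0 -0.0265" --pt "-0.007 0 -0.0265" --pt "-0.007 0 -0.0265" --pt "-0.007 0 -0.0265" --pt "-0.007 0 -0.0265" --pt "-0.007 0 -0.0265" --pt "-0.007 0 -0.0265" --pt "-0.007 0 -0.0265" --pt "-0.007 0 -0.0265" --pt "-0.007 0 -0.0265" --turn '[0, 0, 0, 0, 0, 0, 0, 0, 0, 0, 0, 0, 0, 0, 0, 0, 0, 0, 0]'

```text
time_s: 56.05
eef_pos: [447.7, -299.6, 177.1]
ee_rot: [0.707, -0.707, 0.015, -0.014]
force: [-0.2, -0.4, -0.1]
grip_width: 0.829
```

Call:
drive_tool --gripper '[0.17, 0.17, 0.17]' --pt "0 0 0" --pt "0 0 0" --pt "0 0 0" --turn '[0, 0, 0]'

```text
time_s: 56.3
eef_pos: [448.5, -297.9, 177.4]
ee_rot: [0.707, -0.707, 0.015, -0.014]
force: [0.5, 0.4, -0.8]
grip_width: 0.833
```

```bash
python3 disc.py w29.png 10 60 449 -299
```

```text
t 56.3 pos [ 448.5 -297.9  177.4] yaw -2.31 F [ 0.5  0.4 -0.8] w 0.833 j6 -0.76
top z 9.9 centroid [ 449.2 -298.3] encl 449.1 -299.2 r 29.9 r_area 29.6 px 3150
circ [ 449.1 -299.1   29.6] in tool [  0.8 167.5  -1.3]
tip y [-29.2 -29.2 -29.1 -29.1 -29.  -28.9]
```

View pics/w29.png

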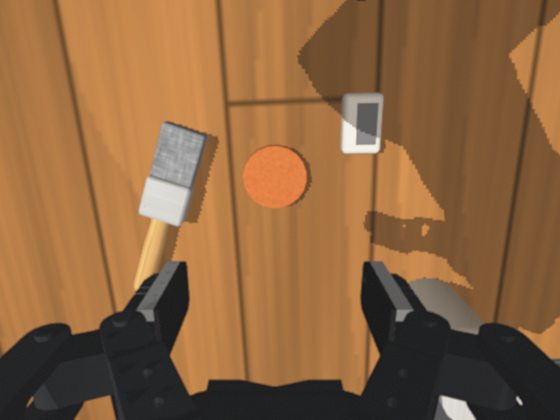

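Call:
drive_tool --gripper '[0.17, 0.17, 0.17, 0.17, 0.17, 0.17, 0.17, 0.17, 0.17, 0.17, 0.17, 0.17, 0.17, 0.17]' --pt "0 0 -0.0013" --pt "0 0.0228 0" --pt "0 0.0228 0" --pt "0 0.0228 0" --pt "0 0.0228 0" --pt "0 0.0228 0" --pt "0 0.0228 0" --pt "0 0.0228 0" --pt "0 0.0228 0" --pt "0 0.006 0" --pt "0 0.006 0" --pt "0 0.006 0" --pt "0 0 0" --pt "0 0 0" --turn '[0, 0, 0, 0, 0, 0, 0, 0, 0, 0, 0, 0, 0, 0]'

```text
time_s: 57.52
eef_pos: [448.9, -300.2, -21.7]
ee_rot: [-0.707, 0.707, -0.014, 0.014]
force: [0.0, -0.5, 0.4]
grip_width: 0.829
```

Run:
```python
from h import *
s=st()
s,rgb,d=cam('wrist','w30.png'); W=cloud('wrist',s,d); T=(W-s['eef_pos'])@q2R(s['ee_rot'])
m=(abs(abs(T[...,0])-s['grip_width']*42.5)<1.6)&(abs(T[...,2])<8)&(W[...,2]>2)
print(np.sort(W[m][:,2])[:10].round(1))
```

```text
t 57.52 pos [ 448.9 -300.2  -21.7] yaw -2.29 F [ 0.  -0.5  0.4] w 0.829 j6 -0.77
[7.  7.  7.3 7.4 7.4 7.5 7.5 7.6 7.7 7.7]
```

Call:
drive_tool --gripper '[0.17, 0.17, 0.17, 0.17, 1, 1, 1, 1, 1]' --pt "0 0.002 0.0005" --pt "0 0.0015 0" --pt "0 0 0" --pt "0 0 0" --pt "0 0 0" --pt "0 0 0" --pt "0 0 0" --pt "0 0 0" --pt "0 0 0" --turn '[0, 0, 0, 0, 0, 0, 0, 0, 0]'

```text
time_s: 58.32
eef_pos: [448.6, -299.5, -25.3]
ee_rot: [-0.707, 0.707, -0.014, 0.014]
force: [-1.7, 1.8, 5.9]
grip_width: 0.677
```

```bash
python3 -c "
from h import *
st(); cam('wrist','w31.png')"
```

```text
t 58.32 pos [ 448.6 -299.5  -25.3] yaw -2.31 F [-1.7  1.8  5.9] w 0.677 j6 -0.77
```

View pics/w31.png

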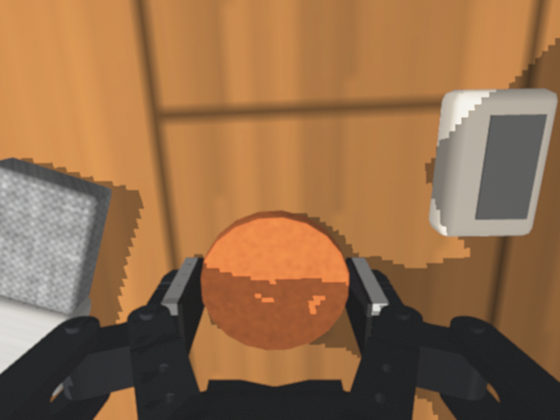

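Call:
drive_tool --gripper '[1, 1, 1, 1, 1, 1, 1, 1, 1]' --pt "0 -0.01 0" --pt "0 -0.031 0" --pt "0 -0.031 0" --pt "0 -0.031 0" --pt "0 -0.031 0" --pt "0 -0.031 0" --pt "0 -0.031 0" --pt "0 -0.031 0" --pt "0 0 0" --turn '[0, 0, 0, 0, 0, 0, 0, 0, 0]'

```text
time_s: 59.12
eef_pos: [450.1, -300.9, 207.9]
ee_rot: [-0.704, 0.71, -0.011, 0.017]
force: [-0.3, 0.3, 0.4]
grip_width: 0.679
```

Call:
drive_tool --gripper '[1, 1, 1, 1, 1, 1, 1, 1, 1, 1, 1, 1, 1, 1, 1, 1, 1, 1, 1, 1]' --pt "0.007 0 0.0266" --pt "0.007 0 0.0266" --pt "0.007 0 0.0266" --pt "0.007 0 0.0266" --pt "0.007 0 0.0266" --pt "0.007 0 0.0266" --pt "0.007 0 0.0266" --pt "0.007 0 0.0266" --pt "0.007 0 0.0266" --pt "0.007 0 0.0266" --pt "0.007 0 0.0266" --pt "0.007 0 0.0266" --pt "0.007 0 0.0266" --pt "0.007 0 0.0266" --pt "0.007 0 0.0266" --pt "0.007 0 0.0266" --pt "0.007 0 0.0266" --pt "0.007 0 0.0266" --pt "0.007 0 0.0266" --pt "0 0 0" --turn '[0, 0, 0, 0, 0, 0, 0, 0, 0, 0, 0, 0, 0, 0, 0, 0, 0, 0, 0, 0]'

```text
time_s: 60.78
eef_pos: [601.7, 204.3, 200.6]
ee_rot: [0.707, -0.707, 0.013, -0.013]
force: [-0.7, -0.1, 0.1]
grip_width: 0.684
```

Call:
drive_tool --gripper '[1, 1]' --pt "0 0 0" --pt "0 0 0" --turn '[0, 0]'

```text
time_s: 60.95
eef_pos: [601.5, 199.8, 201.0]
ee_rot: [-0.707, 0.707, -0.014, 0.014]
force: [-0.2, -0.7, -1.3]
grip_width: 0.685
```

```bash
python3 -c "
from h import *
cam('wrist','w32.png'); off([602.1,199.8,87.7])"
```

```text
t 61.0 pos [601.6 199.4 201.2] yaw -2.35 F [ 0.4 -0.7 -0.8] w 0.678 j6 0.18
offset mm [  0.5 113.5   0.5]
```

View pics/w32.png

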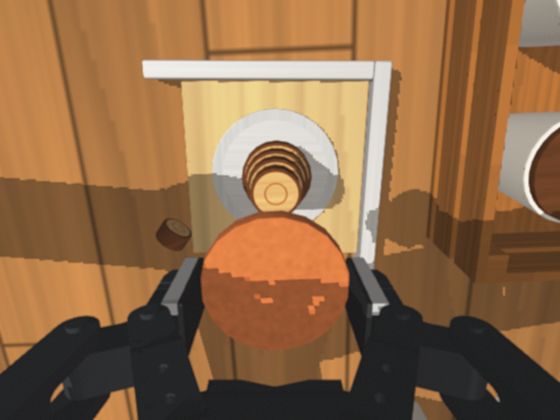

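Run:
```python
from h import *
s,rgb,d=cam('wrist'); W=cloud('wrist',s,d)
cv2.imwrite('pics/e1.png',cv2.resize(rgb[190:270,130:220,::-1],None,fx=6,fy=6,interpolation=cv2.INTER_CUBIC))
m=(W[...,2]>3)&(W[...,2]<60); sub=np.zeros_like(m); sub[210:255,150:195]=1
for r in range(214,254,4): print(r,[tuple(W[r,c].round(0).astype(int).tolist()) for c in range(152,196,6)])
s,rgb,d=cam('scene'); cv2.imwrite('pics/sc33.png',cv2.resize(rgb[110:260,220:420,::-1],None,fx=4,fy=4,interpolation=cv2.INTER_CUBIC))
st()
```

```text
214 [(472, 156, 0), (478, 156, 0), (485, 156, 0), (491, 156, 1), (497, 155, 1), (503, 155, -1), (510, 155, 0), (520, 160, 18)]
218 [(471, 152, 0), (478, 152, 1), (484, 151, 0), (492, 153, 7), (496, 150, -1), (503, 150, -1), (509, 151, 1), (520, 156, 17)]
222 [(470, 147, -1), (477, 147, 1), (491, 154, 22), (495, 152, 16), (498, 149, 8), (503, 146, 1), (509, 146, 2), (519, 151, 17)]
226 [(470, 143, 0), (476, 142, -1), (492, 152, 28), (497, 150, 23), (501, 148, 18), (504, 145, 8), (508, 141, 0), (519, 147, 18)]
230 [(469, 138, -1), (484, 146, 22), (492, 149, 30), (498, 149, 30), (502, 147, 25), (506, 143, 17), (511, 141, 11), (519, 143, 18)]
234 [(469, 134, 0), (484, 143, 25), (492, 145, 30), (498, 145, 31), (504, 145, 31), (508, 142, 25), (512, 139, 18), (518, 139, 18)]
238 [(468, 129, 0), (485, 140, 28), (491, 141, 30), (498, 141, 32), (503, 141, 32), (508, 139, 28), (513, 137, 23), (518, 135, 19)]
242 [(467, 124, -1), (474, 124, 0), (491, 137, 32), (497, 137, 32), (503, 136, 30), (507, 134, 27), (506, 123, -1), (517, 130, 17)]
246 [(467, 120, 1), (473, 120, 1), (480, 119, 0), (496, 132, 31), (502, 131, 29), (506, 128, 22), (506, 118, 0), (517, 126, 18)]
250 [(466, 115, 0), (473, 115, 1), (480, 115, 1), (486, 115, 0), (500, 126, 26), (499, 114, 0), (505, 113, -1), (516, 121, 18)]
t 61.1 pos [601.7 199.3 201.3] yaw -2.37 F [ 0.3 -0.1 -0.1] w 0.681 j6 0.18
```

View pics/e1.png

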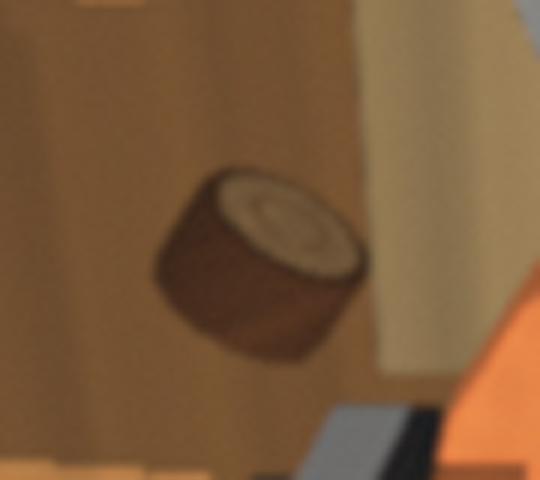

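View pics/sc33.png

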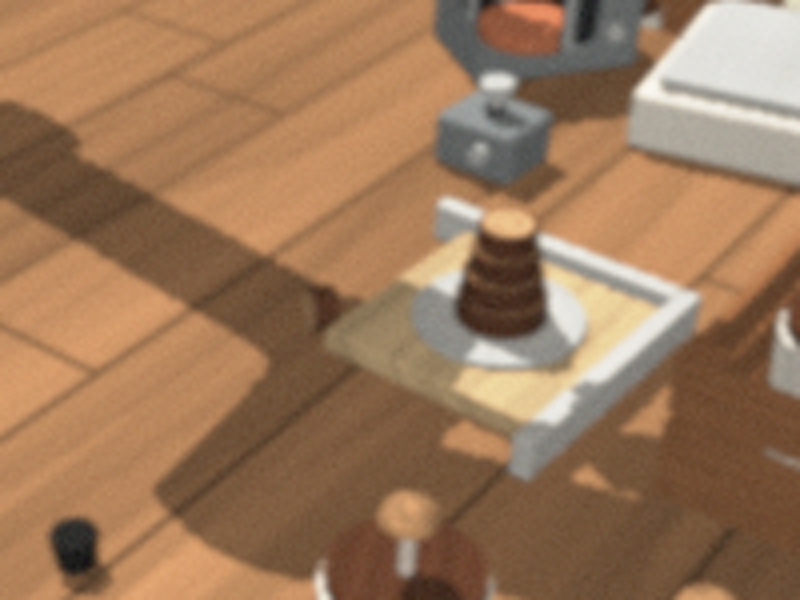

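Call:
drive_tool --gripper '[1, 1, 1, 1, 1, 1, 1, 1, 1, 1, 1, 1]' --pt "-0.0122 0 -0.0244" --pt "-0.0122 0 -0.0244" --pt "-0.0122 0 -0.0244" --pt "-0.0122 0 -0.0244" --pt "-0.0122 0 -0.0244" --pt "-0.0122 0 -0.0244" --pt "-0.0122 0 -0.0244" --pt "-0.0122 0 -0.0244" --pt "-0.0122 0 -0.0244" --pt "-0.0122 0 -0.0244" --pt "0 0 0" --pt "0 0 0" --turn '[0, 0, 0, 0, 0, 0, 0, 0, 0, 0, 0, 0]'

```text
time_s: 62.1
eef_pos: [469.6, -39.8, 201.5]
ee_rot: [-0.707, 0.707, -0.015, 0.016]
force: [-0.3, -0.0, 0.4]
grip_width: 0.676
```

Call:
drive_tool --gripper '[1, 1, 1, 1, 1, 1, 1, 1, 1, 1, 1]' --pt "0 0.024 0" --pt "0 0.024 0" --pt "0 0.024 0" --pt "0 0.024 0" --pt "0 0.024 0" --pt "0 0.024 0" --pt "0 0.024 0" --pt "0 0.024 0" --pt "0 0.022 0" --pt "0 0 0" --pt "0 0 0" --turn '[0, 0, 0, 0, 0, 0, 0, 0, 0, 0, 0]'

```text
time_s: 63.02
eef_pos: [470.0, -38.1, -13.0]
ee_rot: [0.707, -0.707, 0.015, -0.014]
force: [0.5, 0.7, 0.2]
grip_width: 0.68
```

Call:
drive_tool --gripper '[1, 1, 1, 1, 1, 1]' --pt "0 0.004 0" --pt "0 0.004 0" --pt "0 0.002 0" --pt "0 0.001 0" --pt "0 0 0" --pt "0 0 0" --turn '[0, 0, 0, 0, 0, 0]'

```text
time_s: 63.52
eef_pos: [470.2, -38.7, -23.7]
ee_rot: [-0.707, 0.707, -0.014, 0.014]
force: [-0.1, 0.5, 0.1]
grip_width: 0.681
```

Call:
drive_tool --gripper '[1, 1, 1, 0.17, 0.17, 0.17, 0.17, 0.17, 0.17, 0.17, 0.17, 0.17, 0.17, 0.17]' --pt "0 0.001 0" --pt "0 0.0007 0" --pt "0 0 0" --pt "0 0 0" --pt "0 0 0" --pt "0 0 0" --pt "0 -0.005 0" --pt "0 -0.03 0" --pt "0 -0.03 0" --pt "0 -0.03 0" --pt "0 -0.03 0" --pt "0 -0.03 0" --pt "0 -0.03 0" --pt "0 0 0" --turn '[0, 0, 0, 0, 0, 0, 0, 0, 0, 0, 0, 0, 0, 0]'

```text
time_s: 64.68
eef_pos: [472.3, -39.3, 165.0]
ee_rot: [-0.706, 0.708, -0.011, 0.017]
force: [1.1, -0.9, 1.7]
grip_width: 0.827
```

```bash
python3 -c "
from h import *
st(); cam('wrist','w34.png')"
```

```text
t 64.68 pos [472.3 -39.3 165. ] yaw -2.3 F [ 1.1 -0.9  1.7] w 0.827 j6 -0.29
```

View pics/w34.png

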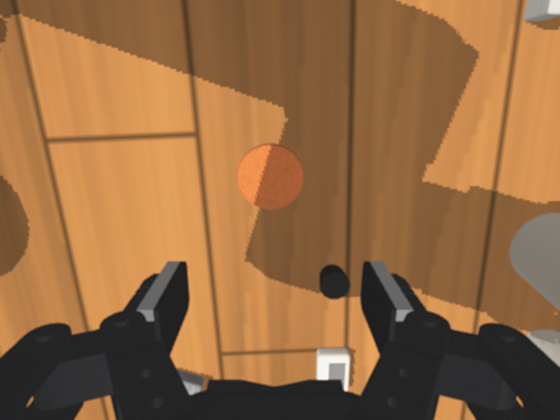

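Call:
drive_tool --gripper '[0.5, 0.5, 0.5, 0.5, 0.5, 0.5, 0.5, 0.5, 0.5, 0.5, 0.5]' --pt "0.0022 -0.003 0.0225" --pt "0.0022 0 0.0225" --pt "0.0022 0 0.0225" --pt "0.0022 0 0.0225" --pt "0.0022 0 0.0225" --pt "0.0022 0 0.0225" --pt "0.0022 0 0.0225" --pt "0.0022 0 0.0225" --pt "0 0 0" --pt "0 0 0" --pt "0 0 0" --turn '[0, 0, 0, 0, 0, 0, 0, 0, 0, 0, 0]'

```text
time_s: 65.65
eef_pos: [494.4, 140.1, 161.7]
ee_rot: [-0.707, 0.707, -0.015, 0.014]
force: [0.3, 0.3, -0.6]
grip_width: 0.496
```

```bash
python3 - <<'E'
from h import *
st(); s,rgb,d=cam('wrist','w35.png'); W=cloud('wrist',s,d); np.save('last.npy',W)
m=(W[...,2]>24)&(W[...,2]<36)&(W[...,0]<520)&(W[...,0]>440)&(W[...,1]>100)&(W[...,1]<180)
P=W[m]; print(m.sum(),P.mean(0),P[:,2].max()); 
m2=(W[...,2]>31)&m; print(cv2.minAreaRect(W[m][:,:2].astype(np.float32)),cv2.boxPoints(cv2.minAreaRect(W[m][:,:2].astype(np.float32))))
E
python3 flush.py last.npy | head -3
```

```text
t 65.65 pos [494.4 140.1 161.7] yaw -2.31 F [ 0.3  0.3 -0.6] w 0.496 j6 0.09
701 [496.15704856 140.60566307  29.30218079] 33.262488705400074
((496.26385498046875, 139.82672119140625), (18.5574951171875, 28.246715545654297), 53.31704330444336) [[479.3946   140.82271 ]
 [502.04712  123.948494]
 [513.1331   138.83073 ]
 [490.4806   155.70496 ]]
A inner u ('at-mid -0.1', 'angle 0.05', 21) outer ('at-mid 13.9', 'angle 0.11', 21)Traceback (most recent call last):
  File "flush.py", line 19, in <module>
    print('B inner v',edge(B,1,-1,-190,-25),'outer',edge(B,1,1,-190,-25))
                      ~~~~^^^^^^^^^^^^^^^^^
  File "flush.py", line 13, in edge
    p=np.polyfit(xs,ys,1); r=np.array(ys)-np.polyval(p,xs); k=abs(r)<2; p=np.polyfit(np.array(xs)[k],np.array(ys)[k],1)
    raise TypeError("expected non-empty vector for x")
TypeError: expected non-empty vector for x
```

View pics/w35.png

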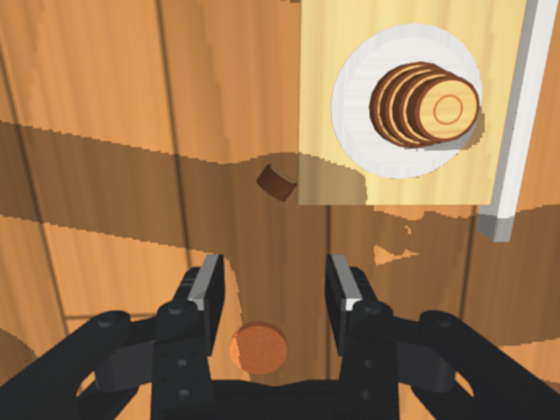

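Call:
drive_tool --gripper '[1, 1, 1, 1, 1, 1, 1]' --pt "0 0 0" --pt "0 0 0" --pt "0 0 0" --pt "0 0 0" --pt "0 0 0" --pt "0 0 0" --pt "0 0 0" --turn '[6.88, 6.88, 6.88, 6.88, 6.88, 0, 0]'

```text
time_s: 66.28
eef_pos: [494.8, 139.8, 162.3]
ee_rot: [-0.671, 0.671, -0.222, 0.222]
force: [-0.1, -0.8, 0.1]
grip_width: 0.005
```

```bash
python3 -c "
from h import *
off([513.5,163.2,1])
s,rgb,d=cam('wrist','w36.png'); W=cloud('wrist',s,d); T=(W-s['eef_pos'])@q2R(s['ee_rot'])
m=(abs(T[...,0])<8)&(abs(T[...,2]-10)<2)&(T[...,1]<0)&(T[...,1]>-50); print(np.sort(T[...,1][m])[-8:])
"
```

```text
t 66.28 pos [494.8 139.8 162.3] yaw -36.56 F [-0.1 -0.8  0.1] w 0.005 j6 0.69
offset mm [  1.1 161.3  30. ]
[-25.72684857 -25.72561008 -25.7197981  -25.6741667  -25.67128694
 -25.35450442 -25.10566908 -24.94432557]
```

Call:
drive_tool --gripper '[1, 1, 1, 1, 1, 1, 1, 1, 1, 1, 1, 1]' --pt "0.0005 0 0.015" --pt "0.0005 0 0.015" --pt "0 0.02 0" --pt "0 0.02 0" --pt "0 0.02 0" --pt "0 0.02 0" --pt "0 0.02 0" --pt "0 0.02 0" --pt "0 0.02 0" --pt "0 0.02 0" --pt "0 0 0" --pt "0 0 0" --turn '[0, 0, 0, 0, 0, 0, 0, 0, 0, 0, 0, 0]'

```text
time_s: 67.33
eef_pos: [513.3, 163.7, 2.2]
ee_rot: [-0.671, 0.672, -0.223, 0.222]
force: [-0.7, 0.9, 0.4]
grip_width: 0.002
```

```bash
python3 -c "
from h import *
off([513.5,163.2,1])
cam('wrist','w37.png')"
```

```text
t 67.33 pos [513.3 163.7   2.2] yaw -36.61 F [-0.7  0.9  0.4] w 0.002 j6 0.73
offset mm [ 0.5  1.2 -0.3]
```

View pics/w37.png

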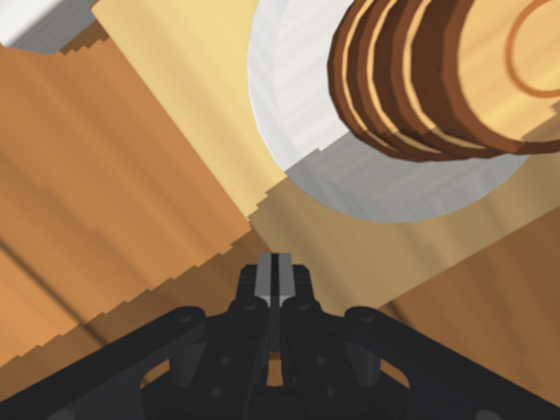

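Call:
drive_tool --gripper '[1, 1, 1, 1, 1, 1, 1, 1, 1, 1, 1, 1, 1, 1, 1, 1, 1]' --pt "0 0 -0.002" --pt "0 0 -0.002" --pt "0 0 -0.002" --pt "0 0 -0.002" --pt "0 0 -0.002" --pt "0 0 -0.002" --pt "0 0 -0.002" --pt "0 0 -0.002" --pt "0 0 -0.002" --pt "0 0 -0.002" --pt "0 0 -0.002" --pt "0 0 -0.002" --pt "0 0 -0.002" --pt "0 0 -0.002" --pt "0 0 -0.002" --pt "0 0 -0.002" --pt "0 0 -0.002" --turn '[0, 0, 0, 0, 0, 0, 0, 0, 0, 0, 0, 0, 0, 0, 0, 0, 0]'

```text
time_s: 68.8
eef_pos: [493.1, 136.5, 2.4]
ee_rot: [-0.671, 0.671, -0.223, 0.223]
force: [-0.7, 0.2, 0.2]
grip_width: -0.004
```

```bash
python3 -c "
from h import *
st()
s,rgb,d=cam('scene'); cv2.imwrite('pics/sc38.png',cv2.resize(rgb[110:260,220:420,::-1],None,fx=4,fy=4,interpolation=cv2.INTER_CUBIC))"
```

```text
t 68.8 pos [493.1 136.5   2.4] yaw -36.71 F [-0.7  0.2  0.2] w -0.004 j6 0.68
```

View pics/sc38.png

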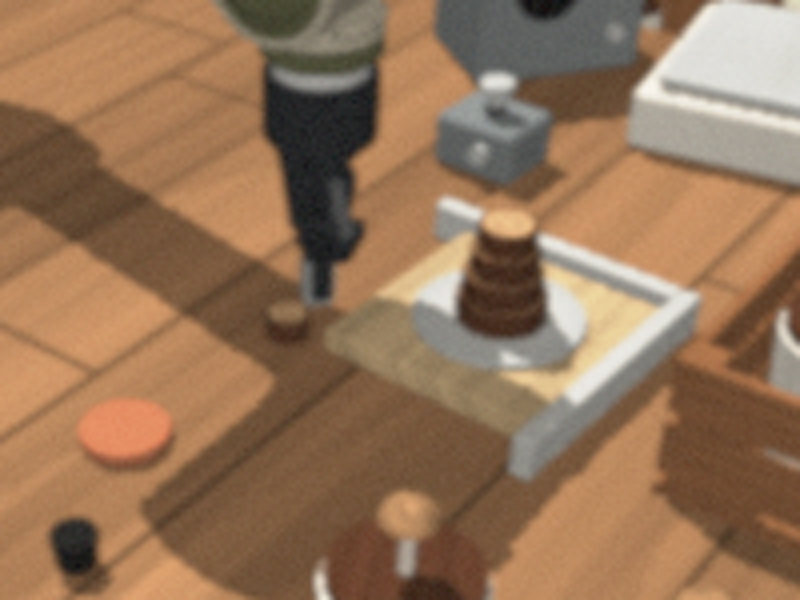

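Call:
drive_tool --gripper '[1, 1, 1, 1, 1, 1, 1, 0.48, 0.48, 0.48, 0.48, 0.48, 0.48, 0.48, 0.48]' --pt "0 -0.02 0.005" --pt "0 -0.03 0" --pt "0 -0.03 0" --pt "0 -0.03 0" --pt "0 -0.03 0" --pt "0 -0.03 0" --pt "0 0 0" --pt "0 0 0" --pt "0 0 0" --pt "0 0 0" --pt "0 0 0" --pt "0 0 0" --pt "-0.01 0 -0.02" --pt "0 0 0" --pt "0 0 0" --turn '[0, 0, 0, 0, 0, 0, 0, -6.88, -6.88, -6.88, -6.88, -6.88, 0, 0, 0]'

```text
time_s: 70.1
eef_pos: [485.3, 120.8, 172.2]
ee_rot: [0.707, -0.707, 0.015, -0.015]
force: [0.4, -0.1, 0.1]
grip_width: 0.52
```

```bash
python3 disc.py w39.png 18 32 480 118; python3 -c "
from h import *
W=cloud('wrist',*[x for i,x in enumerate(cam('wrist')) if i!=1]); np.save('last.npy',W)"
```

```text
t 70.1 pos [485.3 120.8 172.2] yaw -2.39 F [ 0.4 -0.1  0.1] w 0.52 j6 0.05
top z 18.1 centroid [481.4 119.4] encl 481.3 118.7 r 16.0 r_area 15.8 px 963
circ [481.5 118.9  15.7] in tool [ -3.7 154.1  -2.1]
tip y [-23.7 -23.5 -23.4 -23.4 -23.3 -22.9]
```

View pics/w39.png

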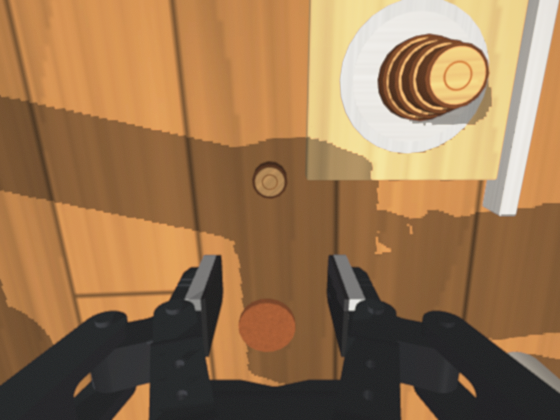

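Call:
drive_tool --gripper '[0.48, 0.48, 0.48, 0.48, 0.48, 0.48, 0.48, 0.48, 0.48, 0.48, 0.48]' --pt "-0.0037 0 -0.002" --pt "0 0 0" --pt "0 0 0" --pt "0 0 0" --pt "0 0 0" --pt "0 0 0" --pt "0 0 0" --pt "0 0 0" --pt "0 0 0" --pt "0 0 0" --pt "0 0 0" --turn '[0, 6.43, 6.43, 6.43, 6.43, 6.43, 6.43, 6.43, 0, 0, 0]'

```text
time_s: 71.12
eef_pos: [481.6, 119.4, 172.4]
ee_rot: [0.648, -0.648, 0.283, -0.283]
force: [-0.2, 0.3, -0.1]
grip_width: 0.519
```

```bash
python3 disc.py w40.png 18 32 480 118
```

```text
t 71.12 pos [481.6 119.4 172.4] yaw -47.12 F [-0.2  0.3 -0.1] w 0.519 j6 0.83
top z 18.3 centroid [481.8 119.1] encl 481.5 118.8 r 15.9 r_area 15.8 px 968
circ [481.4 118.8  15.6] in tool [  0.3 154.1  -0.6]
tip y [-24.  -24.  -23.8 -23.6 -23.6 -23.4]
```

View pics/w40.png

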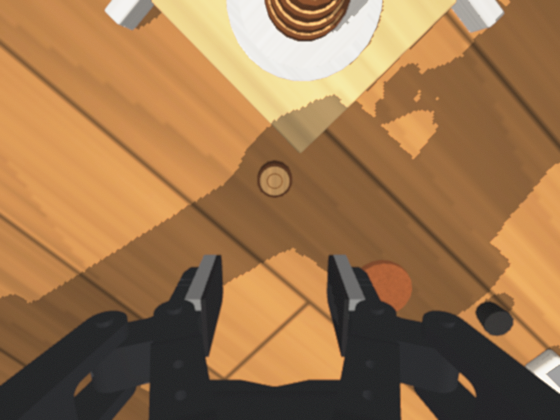

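Call:
drive_tool --gripper '[0.48, 0.48, 0.48, 0.48, 0.48, 0.48, 0.48, 0.48, 0.48, 0.48, 0.48, 0.48, 0.48, 0.48]' --pt "-0.0006 0 -0.0006" --pt "0 0.0214 0" --pt "0 0.0214 0" --pt "0 0.0214 0" --pt "0 0.0214 0" --pt "0 0.0214 0" --pt "0 0.0214 0" --pt "0 0.0214 0" --pt "0 0.0214 0" --pt "0 0.006 0" --pt "0 0.006 0" --pt "0 0.006 0" --pt "0 0 0" --pt "0 0 0" --turn '[0, 0, 0, 0, 0, 0, 0, 0, 0, 0, 0, 0, 0, 0]'

```text
time_s: 72.33
eef_pos: [481.3, 119.3, -16.2]
ee_rot: [0.648, -0.648, 0.283, -0.284]
force: [0.1, -0.1, 0.5]
grip_width: 0.521
```

Call:
drive_tool --gripper '[1, 1, 1, 1, 1]' --pt "0 0 0" --pt "0 0 0" --pt "0 0 0" --pt "0 0 0" --pt "0 0 0" --turn '[0, 0, 0, 0, 0]'

```text
time_s: 72.75
eef_pos: [481.4, 119.3, -15.8]
ee_rot: [0.648, -0.647, 0.283, -0.284]
force: [-1.2, 0.5, 6.2]
grip_width: 0.354
```

```bash
python3 -c "
from h import *
s=st(); cam('wrist','w41.png'); print(((np.array([481.4,118.8,18])-s['eef_pos'])@q2R(s['ee_rot'])).round(1))"
```

```text
t 72.75 pos [481.4 119.3 -15.8] yaw -47.31 F [-1.2  0.5  6.2] w 0.354 j6 0.83
[  0.4 -33.8  -0.3]
```

View pics/w41.png

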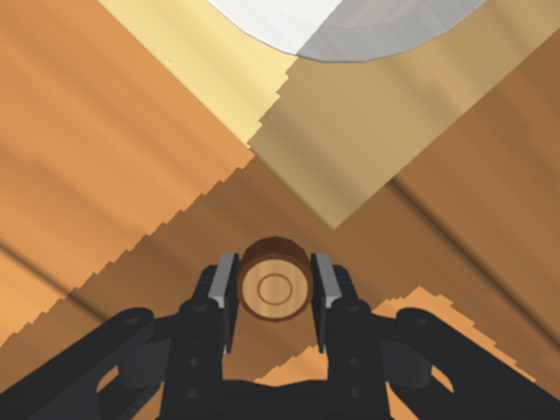

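Call:
drive_tool --gripper '[1, 1, 1, 1, 1, 1, 1, 1, 1, 1, 1, 1, 1, 1, 1, 1, 1]' --pt "0 -0.01 0" --pt "0 -0.03 0" --pt "0 -0.03 0" --pt "0 -0.03 0" --pt "0 -0.03 0" --pt "0 -0.03 0" --pt "0 -0.03 0" --pt "0 -0.01 0" --pt "0 0 0" --pt "0 0 0" --pt "0 0 0" --pt "0 0 0" --pt "0 0 0" --pt "0 0 0" --pt "0 0 0" --pt "0 0 0" --pt "0 0 0" --turn '[0, 0, 0, 0, 0, 0, 0, 0, -6.43, -6.43, -6.43, -6.43, -6.43, -6.43, -6.43, 0, 0]'

```text
time_s: 74.22
eef_pos: [480.6, 119.3, 183.3]
ee_rot: [-0.707, 0.707, -0.015, 0.015]
force: [-0.1, 0.3, -0.1]
grip_width: 0.351
```

```bash
python3 -c "
from h import *
off([602.1,200.5,79.2])"
```

```text
t 74.22 pos [480.6 119.3 183.3] yaw -2.5 F [-0.1  0.3 -0.1] w 0.351 j6 0.05
offset mm [117.8 104.1  86.4]
```

Call:
drive_tool --gripper '[1, 1, 1, 1, 1, 1, 1, 1, 1]' --pt "0.0196 0 0.0144" --pt "0.0196 0 0.0144" --pt "0.0196 0 0.0144" --pt "0.0196 0 0.0144" --pt "0.0196 0 0.0144" --pt "0.0196 0 0.0144" --pt "0 0 0" --pt "0 0 0" --pt "0 0 0" --turn '[0, 0, 0, 0, 0, 0, 0, 0, 0]'

```text
time_s: 74.97
eef_pos: [601.3, 200.6, 183.0]
ee_rot: [-0.707, 0.707, -0.015, 0.015]
force: [-0.8, -0.2, 0.4]
grip_width: 0.352
```

```bash
python3 -c "
from h import *
cam('wrist','w42.png'); off([602.1,200.5,79.2])"; python3 stack.py w42.png 23,41,59,77,95; python3 flush.py last.npy | head -3
```

```text
t 75.02 pos [601.3 200.5 183.3] yaw -2.4 F [-0.2 -0.5 -0.8] w 0.355 j6 0.18
offset mm [  0.8 104.1   0. ]
23.0 zmed 23.1 [602.4 200.2  59.7] 8604
41.0 zmed 41.0 [603.9 200.4  31.5] 627
59.0 zmed 58.9 [603.3 200.1  27.6] 599
77.0 zmed 77.0 [603.2 200.3  23.6] 600
95.0 zmed 95.2 [603.1 200.1  19.7] 2283
A inner u ('at-mid 0.2', 'angle 0.11', 21) outer ('at-mid 14.2', 'angle 0.09', 21)
B inner v ('at-mid 2.2', 'angle 0.03', 21) outer ('at-mid 16.4', 'angle -0.36', 21)Traceback (most recent call last):
  File "flush.py", line 20, in <module>
    print('board umin',edge(bd,0,-1,-160,-10),'vmin',edge(bd,1,-1,-160,-10))
                                                     ~~~~^^^^^^^^^^^^^^^^^^
  File "flush.py", line 13, in edge
    p=np.polyfit(xs,ys,1); r=np.array(ys)-np.polyval(p,xs); k=abs(r)<2; p=np.polyfit(np.array(xs)[k],np.array(ys)[k],1)
                                                                          ~~~~~~~~~~^^^^^^^^^^^^^^^^^^^^^^^^^^^^^^^^^^^
    raise TypeError("expected non-empty vector for x")
TypeError: expected non-empty vector for x
```

View pics/w42.png

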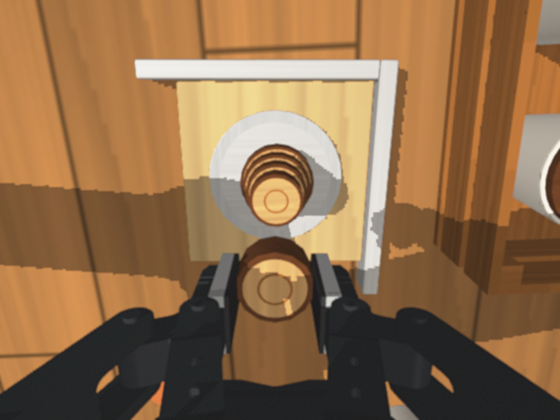

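Call:
drive_tool --gripper '[1, 1, 1, 1, 1, 1, 1, 1, 1]' --pt "0.0006 0.0225 0" --pt "0 0.0225 0" --pt "0 0.0225 0" --pt "0 0.0225 0" --pt "0 0.0035 0" --pt "0 0.0035 0" --pt "0 0.003 0" --pt "0 0 0" --pt "0 0 0" --turn '[0, 0, 0, 0, 0, 0, 0, 0, 0]'

```text
time_s: 75.82
eef_pos: [602.9, 200.9, 84.4]
ee_rot: [0.707, -0.707, 0.014, -0.015]
force: [-0.9, 0.3, -0.6]
grip_width: 0.352
```

```bash
python3 -c "
from h import *
off([602.1,200.5,79.2])"
```

```text
t 75.82 pos [602.9 200.9  84.4] yaw -2.32 F [-0.9  0.3 -0.6] w 0.352 j6 0.18
offset mm [-0.8  5.2 -0.4]
```

Call:
drive_tool --gripper '[1, 1, 1, 1, 1, 1]' --pt "-0.0005 0.0015 -0.0004" --pt "0 0.0015 0" --pt "0 0.001 0" --pt "0 0.0007 0" --pt "0 0 0" --pt "0 0 0" --turn '[0, 0, 0, 0, 0, 0]'

```text
time_s: 76.32
eef_pos: [602.0, 200.5, 79.2]
ee_rot: [-0.707, 0.707, -0.014, 0.014]
force: [-2.6, -0.6, 4.8]
grip_width: 0.357
```

Call:
drive_tool --gripper '[0.48, 0.48, 0.48, 0.48, 0.48, 0.48, 0.48, 0.48, 0.48, 0.48]' --pt "0 0 0" --pt "0 0 0" --pt "0 0 0" --pt "0 -0.005 0" --pt "0 -0.02 0" --pt "0 -0.025 0" --pt "0 -0.025 0" --pt "0 -0.025 0" --pt "0 0 0" --pt "0 0 0" --turn '[0, 0, 0, 0, 0, 0, 0, 0, 0, 0]'

```text
time_s: 77.15
eef_pos: [602.4, 200.6, 179.9]
ee_rot: [0.707, -0.707, 0.013, -0.015]
force: [-0.0, -0.0, 0.1]
grip_width: 0.521
```

```bash
python3 stack.py w43.png 23,41,59,77,95,113;python3 -c "
from h import *
off([469.5,-38.5,178])
s,rgb,d=cam('top','top43.png')"
```

```text
23.0 zmed 23.2 [602.4 200.2  59.6] 8641
41.0 zmed 41.0 [604.  200.3  31.5] 630
59.0 zmed 59.0 [603.3 200.1  27.6] 610
77.0 zmed 77.0 [603.2 200.4  23.6] 621
95.0 zmed 95.1 [603.  200.1  19.7] 621
113.0 zmed 113.2 [603.  199.8  15.7] 1696
t 77.2 pos [601.7 200.4 178.3] yaw -2.31 F [-0.2 -0.1  0. ] w 0.52 j6 0.18
offset mm [-122.5    0.3 -244.1]
```

View pics/top43.png

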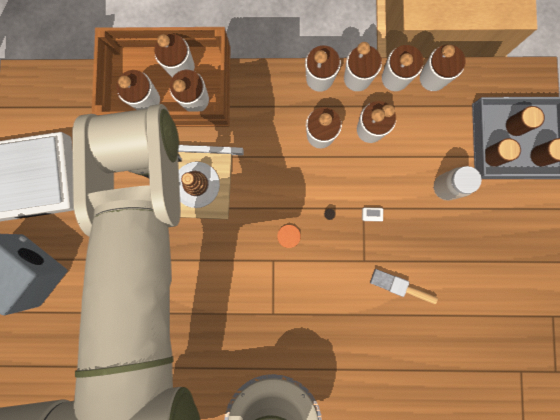

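Call:
drive_tool --gripper '[0.17, 0.17, 0.17, 0.17, 0.17, 0.17, 0.17, 0.17, 0.17, 0.17, 0.17, 0.17, 0.17]' --pt "-0.01225 0 -0.0244" --pt "-0.01225 0 -0.0244" --pt "-0.01225 0 -0.0244" --pt "-0.01225 0 -0.0244" --pt "-0.01225 0 -0.0244" --pt "-0.01225 0 -0.0244" --pt "-0.01225 0 -0.0244" --pt "-0.01225 0 -0.0244" --pt "-0.01225 0 -0.0244" --pt "-0.01225 0 -0.0244" --pt "0 0 0" --pt "0 0 0" --pt "0 0 0" --turn '[0, 0, 0, 0, 0, 0, 0, 0, 0, 0, 0, 0, 0]'

```text
time_s: 78.33
eef_pos: [469.6, -38.0, 177.9]
ee_rot: [0.707, -0.707, 0.015, -0.014]
force: [-0.4, 0.3, -0.7]
grip_width: 0.832
```

```bash
python3 disc.py w44.png 10 60 470 -38
```

```text
t 78.33 pos [469.6 -38.  177.9] yaw -2.32 F [-0.4  0.3 -0.7] w 0.832 j6 -0.29
top z 9.9 centroid [471.  -37.6] encl 471.0 -38.7 r 30.0 r_area 29.6 px 3145
circ [471.  -38.5  29.6] in tool [  1.6 168.   -0.6]
tip y [-29.6 -29.4 -29.3 -29.2 -29.  -28.3]
```

Call:
drive_tool --gripper '[0.17, 0.17, 0.17, 0.17, 0.17, 0.17, 0.17, 0.17, 0.17, 0.17, 0.17, 0.17, 0.17, 0.17]' --pt "0.0006 0 -0.0006" --pt "0 0.0228 0" --pt "0 0.0228 0" --pt "0 0.0228 0" --pt "0 0.0228 0" --pt "0 0.0228 0" --pt "0 0.0228 0" --pt "0 0.0228 0" --pt "0 0.0228 0" --pt "0 0.008 0" --pt "0 0.007 0" --pt "0 0.006 0" --pt "0 0 0" --pt "0 0 0" --turn '[0, 0, 0, 0, 0, 0, 0, 0, 0, 0, 0, 0, 0, 0]'

```text
time_s: 79.55
eef_pos: [470.7, -39.1, -24.3]
ee_rot: [-0.707, 0.707, -0.014, 0.014]
force: [0.2, 0.2, 0.3]
grip_width: 0.827
```

Call:
drive_tool --gripper '[0.17, 1, 1, 1, 1, 1]' --pt "0 0 0" --pt "0 0 0" --pt "0 0 0" --pt "0 0 0" --pt "0 0 0" --pt "0 0 0" --turn '[0, 0, 0, 0, 0, 0]'

```text
time_s: 80.05
eef_pos: [470.8, -39.2, -23.7]
ee_rot: [-0.707, 0.707, -0.014, 0.015]
force: [-3.6, -0.1, 10.4]
grip_width: 0.677
```

```bash
python3 -c "
from h import *
s=st(); cam('wrist','w45.png'); print(((np.array([471,-38.5,10])-s['eef_pos'])@q2R(s['ee_rot'])).round(1))"
```

```text
t 80.05 pos [470.8 -39.2 -23.7] yaw -2.3 F [-3.6 -0.1 10.4] w 0.677 j6 -0.29
[  0.2 -33.7   0.7]
```

View pics/w45.png

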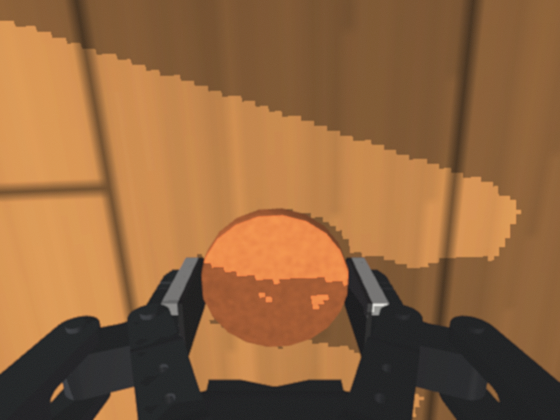

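Call:
drive_tool --gripper '[1, 1, 1, 1, 1, 1, 1, 1, 1]' --pt "0 -0.01 0" --pt "0 -0.03 0" --pt "0 -0.03 0" --pt "0 -0.03 0" --pt "0 -0.03 0" --pt "0 -0.03 0" --pt "0 -0.03 0" --pt "0 -0.03 0" --pt "0 0 0" --turn '[0, 0, 0, 0, 0, 0, 0, 0, 0]'

```text
time_s: 80.85
eef_pos: [472.3, -39.6, 201.3]
ee_rot: [-0.706, 0.708, -0.011, 0.018]
force: [-0.5, 0.0, 0.1]
grip_width: 0.68
```

Call:
drive_tool --gripper '[1, 1, 1, 1, 1, 1, 1, 1, 1, 1, 1, 1, 1]' --pt "0.0122 0 0.0244" --pt "0.0122 0 0.0244" --pt "0.0122 0 0.0244" --pt "0.0122 0 0.0244" --pt "0.0122 0 0.0244" --pt "0.0122 0 0.0244" --pt "0.0122 0 0.0244" --pt "0.0122 0 0.0244" --pt "0.0122 0 0.0244" --pt "0.0122 0 0.0244" --pt "0 0 0" --pt "0 0 0" --pt "0 0 0" --turn '[0, 0, 0, 0, 0, 0, 0, 0, 0, 0, 0, 0, 0]'

```text
time_s: 81.93
eef_pos: [601.6, 199.5, 194.9]
ee_rot: [-0.707, 0.707, -0.014, 0.014]
force: [1.7, -0.9, -0.9]
grip_width: 0.679
```

```bash
python3 stack.py w46.png 113; python3 -c "
from h import *
off([602.1,199.3,89.3])"
```

```text
113.0 zmed 113.2 [602.9 199.9  15.6] 1077
t 81.98 pos [601.6 199.1 195.2] yaw -2.34 F [-0.4  0.4 -0.7] w 0.679 j6 0.18
offset mm [  0.5 105.9   0.2]
```

View pics/w46.png

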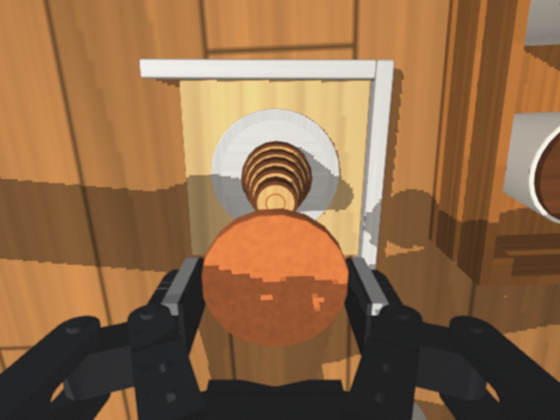

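e is on top now. Lower the cap.

Call:
drive_tool --gripper '[1, 1, 1, 1, 1, 1, 1, 1, 1]' --pt "0.0003 0.023 0" --pt "0 0.023 0" --pt "0 0.023 0" --pt "0 0.022 0" --pt "0 0.0035 0" --pt "0 0.0035 0" --pt "0 0.003 0" --pt "0 0 0" --pt "0 0 0" --turn '[0, 0, 0, 0, 0, 0, 0, 0, 0]'

```text
time_s: 82.73
eef_pos: [602.8, 199.8, 95.3]
ee_rot: [0.707, -0.707, 0.014, -0.015]
force: [-1.4, -0.4, -1.3]
grip_width: 0.676
```

```bash
python3 -c "
from h import *
off([602.1,199.3,89.3])"
```

```text
t 82.73 pos [602.8 199.8  95.3] yaw -2.32 F [-1.4 -0.4 -1.3] w 0.676 j6 0.18
offset mm [-0.7  6.  -0.5]
```

Call:
drive_tool --gripper '[1, 1, 1, 1, 1, 1]' --pt "-0.0004 0.002 -0.0005" --pt "0 0.0015 0" --pt "0 0.001 0" --pt "0 0.0006 0" --pt "0 0 0" --pt "0 0 0" --turn '[0, 0, 0, 0, 0, 0]'

```text
time_s: 83.23
eef_pos: [602.0, 199.4, 89.4]
ee_rot: [0.707, -0.707, 0.014, -0.014]
force: [-1.0, -1.1, 3.5]
grip_width: 0.676
```

Call:
drive_tool --gripper '[0.17, 0.17, 0.17, 0.17, 0.17, 0.17, 0.17, 0.17, 0.17, 0.17]' --pt "0 0 0" --pt "0 0 0" --pt "0 0 0" --pt "0 0 0" --pt "0 -0.005 0" --pt "0 -0.025 0" --pt "0 -0.025 0" --pt "0 -0.025 0" --pt "0 -0.025 0" --pt "0 0 0" --turn '[0, 0, 0, 0, 0, 0, 0, 0, 0, 0]'

```text
time_s: 84.07
eef_pos: [603.7, 199.7, 199.9]
ee_rot: [0.707, -0.706, 0.011, -0.017]
force: [-0.1, -0.1, 1.0]
grip_width: 0.831
```

```bash
python3 stack.py w47.png 23,41,59,77,95,113,123; python3 flush.py last.npy | head -3; python3 -c "
from h import *
st()
s,rgb,d=cam('scene'); cv2.imwrite('pics/sc47.png',cv2.resize(rgb[110:260,220:420,::-1],None,fx=4,fy=4,interpolation=cv2.INTER_CUBIC))"
```

```text
23.0 zmed 23.1 [602.5 200.2  59.6] 6056
41.0 zmed 40.9 [604.  200.2  31.5] 503
59.0 zmed 59.1 [603.3 200.5  27.3] 353
77.0 zmed 76.1 [603.4 204.4  19.5] 31
95.0 none
113.0 zmed 115.3 [ 1550.5 22685.9 22476.2] 6
123.0 zmed 122.9 [602.9 200.2  29.6] 5550
A inner u ('at-mid 0.2', 'angle 0.04', 21) outer ('at-mid 14.2', 'angle 0.11', 21)
B inner v ('at-mid 2.3', 'angle 0.11', 21) outer ('at-mid 16.3', 'angle -0.21', 21)
board umin ('at-mid -167.9', 'angle 0.08', 19) vmin ('at-mid -165.4', 'angle 0.78', 19)
t 84.12 pos [602.9 199.6 197. ] yaw -2.3 F [ 0.6  0.5 -0.7] w 0.83 j6 0.18
```

View pics/sc47.png

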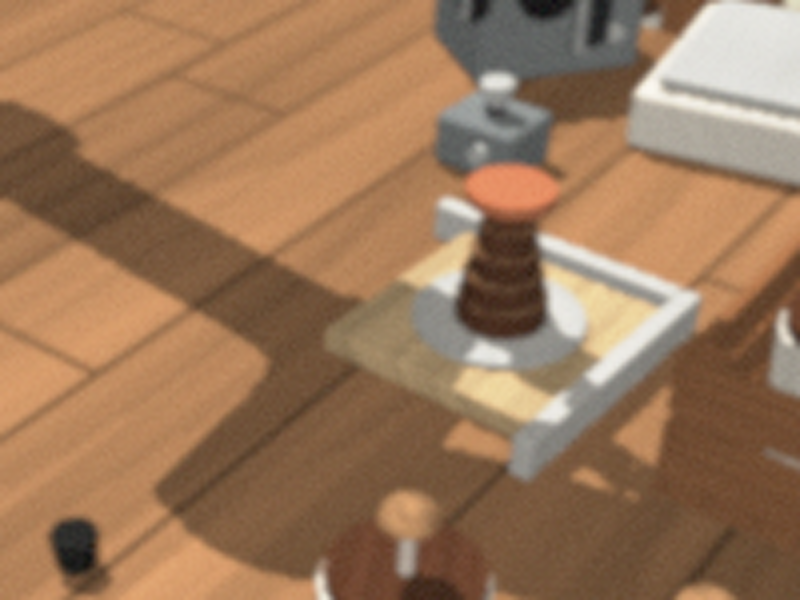

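View pics/w47.png

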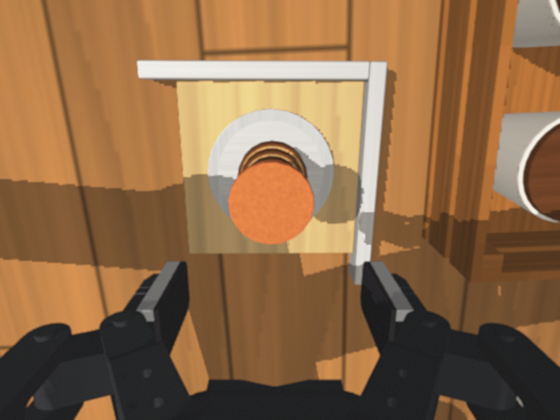

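Run:
```python
from h import *
W=np.load('top0.npy')
m=(W[...,2]>80)&(W[...,1]>400)&(W[...,0]<520)&(W[...,0]>100); m[380:,:]=0
P=W[m]; print(P.min(0),P.max(0)); 
for x in range(200,520,40):
    q=P[abs(P[:,0]-x)<20]
    if len(q): print(x,q[:,1].min().round(),q[:,2].max().round())
```

```text
[288.32428829 530.61186398  80.05422168] [471.83536585 651.09072904 144.81794538]
280 588.0 142.0
320 559.0 144.0
360 531.0 145.0
400 531.0 144.0
440 569.0 144.0
480 636.0 109.0
```

Call:
drive_tool --gripper '[1, 1, 1, 1, 1, 1, 1, 1, 1, 1, 1, 1]' --pt "-0.0166 -0.002 0.0238" --pt "-0.0166 0 0.0238" --pt "-0.0166 0 0.0238" --pt "-0.0166 0 0.0238" --pt "-0.0166 0 0.0238" --pt "-0.0166 0 0.0238" --pt "-0.0166 0 0.0238" --pt "-0.0166 0 0.0238" --pt "-0.0166 0 0.0238" --pt "0 0 0" --pt "0 0 0" --pt "0 0 0" --turn '[0, 0, 0, 0, 0, 0, 0, 0, 0, 0, 0, 0]'

```text
time_s: 85.17
eef_pos: [461.2, 418.8, 195.0]
ee_rot: [-0.707, 0.707, -0.015, 0.014]
force: [-0.2, -0.0, -0.2]
grip_width: 0.0
```

```bash
python3 disc.py w48.png 73 30 462 420
```

```text
t 85.17 pos [461.2 418.8 195. ] yaw -2.31 F [-0.2 -0.  -0.2] w 0.0 j6 0.59
top z 72.8 centroid [462.8 422.9] encl 462.7 422.3 r 14.8 r_area 14.6 px 1015
circ [462.7 422.3  14.6] in tool [  1.5 122.3   3.7]
tip y [123.  123.1 123.2 123.2 123.2 123.4]
```

View pics/w48.png

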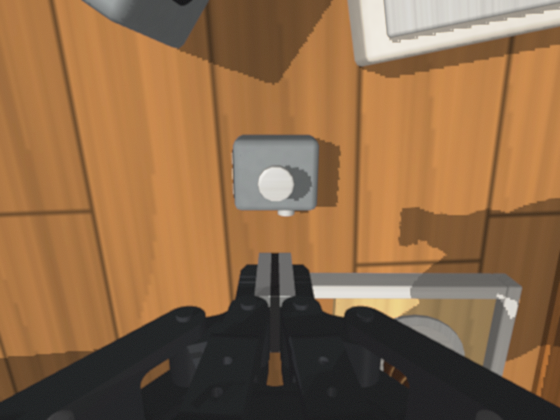

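Call:
drive_tool --gripper '[1, 1, 1, 1, 1, 1, 1, 1, 1, 1]' --pt "0.0007 0 0.0037" --pt "0 0.0195 0" --pt "0 0.0195 0" --pt "0 0.0195 0" --pt "0 0.0195 0" --pt "0 0.0195 0" --pt "0 0.0195 0" --pt "0 0.0195 0" --pt "0 0 0" --pt "0 0 0" --turn '[0, 0, 0, 0, 0, 0, 0, 0, 0, 0]'

```text
time_s: 86.05
eef_pos: [462.3, 422.5, 59.2]
ee_rot: [-0.707, 0.707, -0.015, 0.014]
force: [0.3, 0.8, 0.2]
grip_width: -0.0
```

Call:
drive_tool --gripper '[1, 1, 1, 1]' --pt "0 0.002 0" --pt "0 0.002 0" --pt "0 0.002 0" --pt "0 0 0" --turn '[0, 0, 0, 0]'

```text
time_s: 86.38
eef_pos: [462.1, 423.1, 53.7]
ee_rot: [0.707, -0.707, 0.014, -0.014]
force: [0.2, 0.2, -0.5]
grip_width: 0.001
```

Call:
drive_tool --gripper '[1, 1, 1, 1]' --pt "0 0.002 0" --pt "0 0.002 0" --pt "0 0.002 0" --pt "0 0 0" --turn '[0, 0, 0, 0]'

```text
time_s: 86.72
eef_pos: [462.3, 423.2, 47.5]
ee_rot: [0.707, -0.707, 0.014, -0.014]
force: [0.3, 0.1, 2.6]
grip_width: 0.002
```

Call:
drive_tool --gripper '[1, 1, 1, 1]' --pt "0 0.002 0" --pt "0 0.002 0" --pt "0 0.002 0" --pt "0 0 0" --turn '[0, 0, 0, 0]'

```text
time_s: 87.05
eef_pos: [462.2, 423.2, 41.4]
ee_rot: [0.707, -0.707, 0.014, -0.014]
force: [0.1, 1.0, 4.0]
grip_width: -0.0
```

Call:
drive_tool --gripper '[1, 1, 1, 1]' --pt "0 0.001 0" --pt "0 0.001 0" --pt "0 0.001 0" --pt "0 0 0" --turn '[0, 0, 0, 0]'

```text
time_s: 87.38
eef_pos: [462.3, 423.3, 39.5]
ee_rot: [0.707, -0.707, 0.014, -0.015]
force: [-0.5, -1.0, 10.4]
grip_width: -0.002
```

Call:
drive_tool --gripper '[1, 1, 1]' --pt "0 0.001 0" --pt "0 0.001 0" --pt "0 0 0" --turn '[0, 0, 0]'

```text
time_s: 87.63
eef_pos: [462.4, 423.3, 39.2]
ee_rot: [0.707, -0.707, 0.014, -0.015]
force: [-6.6, -5.5, 23.5]
grip_width: -0.001
```

Call:
drive_tool --gripper '[1, 1, 1, 1, 1, 1, 1, 1, 1, 1, 1, 1]' --pt "0 -0.003 0" --pt "0 -0.005 0" --pt "0 -0.01 0" --pt "0 -0.02 0" --pt "0 -0.025 0" --pt "0 -0.025 0" --pt "0 -0.025 0" --pt "0 -0.025 0" --pt "0 -0.015 0" --pt "0 0 0" --pt "0 0 0" --pt "0 0 0" --turn '[0, 0, 0, 0, 0, 0, 0, 0, 0, 0, 0, 0]'

```text
time_s: 88.63
eef_pos: [461.4, 422.7, 187.8]
ee_rot: [-0.706, 0.708, -0.015, 0.013]
force: [-0.1, -0.6, 0.1]
grip_width: 0.0
```

```bash
python3 disc.py w49.png 73 30 462 422; python3 bd.py top49.png >/dev/null
python3 - <<'E'
from h import *
s,rgb,d=cam('scene','sc49.png')
s,rgb,d=cam('top'); W=cloud('top',s,d); W0=np.load('top0.npy')
# bystanders: compare depth/colour
for n,x,y,z in(('bung',528,-143.5,24),('meter',528,-254,16)):
    for w in (W0,W):
        m=(abs(w[...,2]-z)<3)&(np.hypot(w[...,0]-x,w[...,1]-y)<45); print(n,w[m].mean(0).round(1),m.sum())
for n,b in(('jar',(560,640,-490,-405,60,130)),('brush',(290,400,-420,-240,6,25)),('pot1',(690,790,-180,-75,60,170)),('pot2',(690,800,-310,-200,60,170))):
    for w in (W0,W):
        m=(w[...,0]>b[0])&(w[...,0]<b[1])&(w[...,1]>b[2])&(w[...,1]<b[3])&(w[...,2]>b[4])&(w[...,2]<b[5]); print(n,w[m].mean(0).round(1),m.sum())
m=(abs(W[...,2]-123)<3)&(np.hypot(W[...,0]-602,W[...,1]-198)<50); print('cap',W[m].mean(0).round(1),m.sum())
np.save('last.npy',W)
E
python3 flush.py last.npy
```

```text
t 88.63 pos [461.4 422.7 187.8] yaw -2.31 F [-0.1 -0.6  0.1] w 0.0 j6 0.59
top z 72.8 centroid [462.9 423. ] encl 462.8 422.2 r 14.8 r_area 14.6 px 1047
circ [462.8 422.4  14.5] in tool [  1.7 115.1  -0. ]
tip y [115.7 115.8 115.8 115.9 116.2 116.3]
bung [ 527.9 -143.5   23.6] 89
bung [ 527.3 -143.1   23.7] 95
meter [ 528.  -253.7   15.5] 222
meter [ 528.2 -253.9   15.7] 226
jar [ 597.1 -438.9  107.3] 967
jar [ 597.1 -439.   107.3] 963
brush [ 347.  -316.5   17.3] 836
brush [ 347.  -316.6   17.3] 838
pot1 [ 731.8 -120.7  104.2] 1035
pot1 [ 731.9 -120.7  104.1] 1035
pot2 [ 744.6 -247.6  108. ] 1084
pot2 [ 744.5 -247.6  107.9] 1088
cap [602.7 198.1 122.8] 462
A inner u ('at-mid 1.1', 'angle 0.16', 21) outer ('at-mid 13.7', 'angle 0.11', 21)
B inner v ('at-mid 0.9', 'angle -0.06', 21) outer ('at-mid 13.9', 'angle -0.35', 21)
board umin ('at-mid -168.0', 'angle 0.10', 19) vmin ('at-mid -167.9', 'angle 0.86', 19)
plate mean [594.3809497  189.26364559] z 23.352197110241903 r 68.78589834920443
plate circ [590.3 198.5  88.1]
```

View pics/sc49.png

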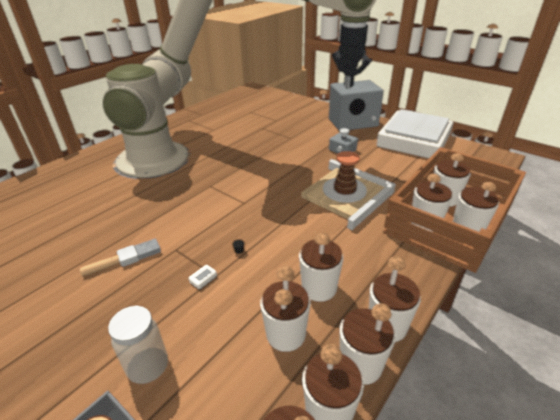

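View pics/top49.png

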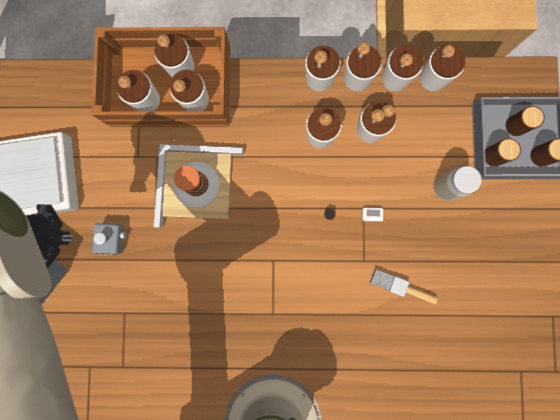

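Run:
```python
from h import *
W=np.load('last.npy'); th=np.radians(-2.4); C=np.array([691.1,279.9]); c,sn=np.cos(th),np.sin(th)
D=W[...,:2]-C; u=D[...,0]*c+D[...,1]*sn; v=-D[...,0]*sn+D[...,1]*c; Z=W[...,2]
m=(Z>14)&(Z<20)&(u>-200)&(u<-2)&(v>-200)&(v<-2)
for b in range(-170,0,12):
    q=np.sort(v[m&(u>b)&(u<b+12)]); r=np.sort(u[m&(v>b)&(v<b+12)]); print(b,q[:3].round(1),len(q),r[:3].round(1))
```

```text
-170 [-168.7 -168.7 -168.5] 264 [-168.5 -168.3 -168.2]
-158 [-169.9 -168.4 -168. ] 274 [-168.9 -168.5 -168.5]
-146 [-169.8 -169.8 -169.8] 205 [-169.5 -169.4 -169.2]
-134 [-169.5 -169.1 -168.4] 148 [-169.6 -169.5 -167.5]
-122 [-168.7 -168.6 -168.5] 104 [-167.9 -167.9 -167.6]
-110 [-170.  -169.9 -167.8] 97 [-168.5 -168.4 -168.2]
-98 [-169.7 -169.6 -169.4] 78 [-168.9 -168.8 -168.8]
-86 [-169.  -168.9 -168.9] 70 [-169.5 -169.3 -169.2]
-74 [-168.5 -168.5 -168.1] 81 [-169.9 -169.8 -169.7]
-62 [-170.  -168.1 -168. ] 92 [-168.1 -167.9 -167.8]
-50 [-169.6 -169.5 -169.3] 129 [-168.6 -168.6 -168.5]
-38 [-168.8 -168.4 -166.5] 171 [-169.2 -169.1 -168.9]
-26 [-168.5 -168.3 -168.2] 252 [-169.7 -169.5 -169.3]
-14 [-169.7 -169.5 -168.2] 251 [-169.9 -169.7 -167.6]
-2 [] 0 []
```

```bash
python3 -c "
from rig import ctrl
print(ctrl.finish_job())"
```

```text
the job is handed in; nothing more can be done
None
```

The job is handed in at about 89 s of the 210 s: the board is flush in the corner, the totem stands with its cap on, and the plunger was pressed and came back up.

- **Board:** I pushed it against both bars with the open fingers. In the last top view its two free edges lie about 170 mm from the inner faces along their whole length, so it is flush and square. My line fit gave one of those edges a slope of 0.8–1° in the later pictures. A bin-by-bin check showed no such slope, so I took it as a fault of the fit.
- **Totem:** all five rounds, a to e, are stacked from widest to narrowest. In the wrist view their centres agree within about 1 mm, with the bottom round 1.5 mm off the plate centre. The cap lies flat on top with its upper face at 123 mm, as expected.
- **Knocked round:** round_e was knocked off while I was carrying the cap and stood on its rim beside the board. I set the cap down, tipped round_e flat, put it back, and then placed the cap.
- **Plunger:** the force rose to 23 N at the stop after about 12 mm of travel. Afterwards its top measured 72.8 mm, so it is fully up.
- **Bystanders:** the pots, jar, brush, bung and meter all measure within 1 mm of where they started.

Measured by the wrist camera, the fingertips sit about 23 to 35 mm behind the reported TCP, more than the text says. My first push therefore passed over the board without touching it, and I used the measured tip height from then on.

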